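# Set the composing stick to the measure of the page in the galley

## Task

Set the composing stick on the sloping stand to the measure of the page of type that stands in the steel galley: from the wooden tray take the one piece of furniture that is exactly as long as that page's lines, lay it flat in the stick and square against the rail along the stick's low side, slide the knee up so that the piece is held snug between head and knee without forcing it, and press the knee's clamp lever fully down. Leave the piece in the stick and the other two pieces where they lie in the tray, and do not disturb the pages or the other things on the bench.

Things in the scene. Friction and masses are not known exactly. Their poses are not given: they have to be found in the camera images.
- stick: Steel composing stick, a tray of 248 x 60 mm open at one long side and one end, fixed on a stand sloping 32 deg. Origin: inner corner of rail, head and floor. x up the slope from the rail, y along the stick from the head (inner face y=0), z square to the floor (z=0, to x=56, y=240 mm). Rail (low side, 4 mm thick) and head rise 15 mm. Nearby: ledge to z=15 below x=-20, type case to z=21 from x=88 mm
- furn_short_mid (a point): Centre of the short piece of wooden furniture (printer's spacing bar), 84 mm long (its y axis), 13 wide (x), 17 high (z), about 30 g. Three pieces of 84, 105 and 126 mm lie side by side, some 52 mm apart in any order, in a shallow wooden tray (floor 7 mm, walls 16 mm above the bench); this centre is 15.5 mm above the bench
- furn_medium_mid (a point): Centre of the medium piece of wooden furniture (printer's spacing bar), 105 mm long (its y axis), 13 wide (x), 17 high (z), about 30 g. Three pieces of 84, 105 and 126 mm lie side by side, some 52 mm apart in any order, in a shallow wooden tray (floor 7 mm, walls 16 mm above the bench); this centre is 15.5 mm above the bench
- furn_long_mid (a point): Centre of the long piece of wooden furniture (printer's spacing bar), 126 mm long (its y axis), 13 wide (x), 17 high (z), about 30 g. Three pieces of 84, 105 and 126 mm lie side by side, some 52 mm apart in any order, in a shallow wooden tray (floor 7 mm, walls 16 mm above the bench); this centre is 15.5 mm above the bench
- page_narrow_mid (a point): Centre (half-way up) of the narrow page of set metal type, a block with lines 84 mm long (its y axis, the longer side), 66 mm across the lines (x), 24 mm high, 1.2 kg. One of the three pages stands in the galley, the other two on a plywood board
- page_middle_mid (a point): Centre (half-way up) of the middle page of set metal type, a block with lines 105 mm long (its y axis, the longer side), 66 mm across the lines (x), 24 mm high, 1.2 kg. One of the three pages stands in the galley, the other two on a plywood board
- page_wide_mid (a point): Centre (half-way up) of the wide page of set metal type, a block with lines 126 mm long (its y axis, the longer side), 66 mm across the lines (x), 24 mm high, 1.2 kg. One of the three pages stands in the galley, the other two on a plywood board
- galley_mid (a point): Middle of the floor of the steel galley, a three-sided flat tray 172 x 115 mm with 18 mm walls, open towards the robot, holding one page within 15 mm of this point in plan
- knee (a joint): Sliding knee of the stick: value = clear distance in m from head face to knee face, 0 to 0.172, along the stick's y. Its tongue (6 mm thick behind the face, x=1 to 52, 17 high) crosses the stick; behind it a leg (x=1 to 13, 17 high) runs 56 mm along the rail. Stays where left; slides at about 3 N with the clamp up, is locked with it down. May start too narrow or too wide. Push the tongue from either side
- clamp (a joint): Clamp lever on top of the knee's leg, in rad: 0 = flat down (locked), starts raised 0.70 to 0.92. Bar 46 mm long, 10 wide, 5 thick (tab 14 wide at its free end); pivot at stick x=7, y=knee value+56, z=20 mm, free end towards the head and up. Pressed down towards the leg it turns at about 2 to 4 N and stays; when flat its top is at z=23 mm
- planer: Dark wooden planer block 75 x 150 x 40 mm high, loose on the bench, to be left alone. Origin under its centre
- mallet: Wooden mallet lying on the bench, head 75 x 50 x 50 mm (origin under it), handle 170 mm along its -x; to be left alone
- tin: Closed round ink tin, 90 mm wide, 75 mm high, loose on the bench, to be left alone. Origin under its centre
Things that resemble listed ones, but are neither listed nor needed, are in the scene too. Leave any yellow look-alike of the part that bears galley_mid alone. What is shaped like the part that bears furn_long_mid but blue is not meant.

How it is judged:
By the outcome, as a careful person would: the job done as asked, in the order asked, and still so for the second after the job is handed in, with the robot touching nothing.
It also fails if it takes over 61 s, if anything falls off the work surface, if the arm or the gripper's body presses on something with over 40 N, if the wrist force passes 120 N, or if a joint passes its speed limit or range.

## Robot

A 6-joint arm with a two-finger parallel gripper is mounted at the origin on the work surface. World frame = base frame: x ahead of the robot, y to its left, z up, the work surface at z = 0. Lengths are in m, angles in rad, forces in N, time in s.
With the tool pointing down it reaches from about 0.325 to 0.9 m from the base axis. Payload 6.1 kg.
Tool frame: the origin (TCP) lies between the finger pads; the fingertips stand 19 mm ahead of it and the grasp point (between the pads) is the TCP; z points along the fingers, y is the direction in which the jaws open and shut (so a half turn about z gives the same grasp; the last joint's range is limited). The gripper opens to 85 mm and grips with 20 to 120 N. Pads are 22 mm wide; open, the fingers measure 114 mm over their backs; the gripper's body (76 mm by 85 mm) begins 54 mm behind the grasp point. The pads swing forward as they close: fully open they stand 13 mm farther back than shut.
Start: joints at [1.178, 0.22, 1.526, -0, 1.395, -0.126], TCP at [0.165, 0.603, 0.25] pointing down, gripper open.
Joint ranges: [-2.98, 2.98], [-0.91, 2.08], [0.09, 2.57], [-1.24, 4.39], [0.2, 2.65], [-2.68, 2.68]. Speed limits (rad/s): [2.57, 2.57, 3.01, 3.14, 3.14, 3.14].

## Interface

Orientations are given as a rotation vector (axis times angle).
In Python, from rig import bot gives the robot as it stands.
- The arm moves only by the tool carry_out, never from a script. Its argument "targets" is a list that holds one entry, the list of rows, each a list of 4 numbers: the shift along the world's x, y, z in mm, then the turn about the world's z in degrees. In form: [[[x, y, z, spin], ...]]. A call has 1 to 12 rows; each row is the pose to reach, as a shift and turn from the pose measured when the call began; what a row does not reach only later rows make up. A row lasts 1/12 s, in which the tool goes at most 41.7 mm and 7.16 degrees, less where a joint would pass 70% of its speed; a pose out of reach is approached as far as the arm can. A call with a gripper value outside its range is refused whole. "hand" is the gripper's target within -1 to 1 (shut at 1, half-way at 0, fully open at -1), set as the call begins (left out, the last holds). The fingers move at their own pace and stop on an object; "grip_force" is the grip in N (left out, the last holds). Time passes only in rows, so rows that repeat a pose let the fingers close. It gives the time, the measured TCP pose, the force and the opening at its end, in the units of the state.
- bot.read_state(): the state, without advancing time (a new reading comes with each control period).
- bot.camera(name): name is "scene" or "top" or "wrist"; returns a dict with "img" (480x640x3 uint8, blue, green, red), "intrinsics" (3x3 intrinsics, pixels), "rvec" (rotation vector, rad) and "tvec" (3), from world to camera coordinates, as OpenCV has them. Camera axes: x right, y down, z forward; pixel columns grow to the right and rows downward; lengths in m; the calibration is good to about 2 mm. A picture is of the moment at which its call begins. There is no depth.
- bot.hand_in(): hands the job in, once; it reports no verdict.
The state is a dict: "time": time; "joint_positions": joint angles; "qvel": joint speeds; "joint_efforts": joint torques, N m; "tool_pos": TCP position; "ee_rot": TCP orientation; "force": force on the tool from outside, world axes, zero at the start; "torque": the same for the moment, N m; "opening": opening from 0.0 (shut) to 1.0 (fully open).
Only numpy, scipy, OpenCV 4.12 (cv2) and the standard library are available. Lean on these libraries where they do the work, as an engineer would, in place of code of your own. Each camera call takes 0.05 s, during which the arm holds its last target.

## Working session

There is one attempt and no reset: what is moved stays moved. The work goes in short steps, Python scripts to look and compute and a tool call to move; the robot and the scene stay as the last step left them, time stands still between calls to the robot, and variables do not carry over. Pictures are saved under pics/ and viewed, and the job is handed in when it is done.

Besides the shell and the picture viewer there is one more tool, called after "Request:" as name(argument=value, ...) on one line, values as JSON. carry_out: Moves the arm, as the interface text tells. Its arguments: {"type":"object","properties":{"targets":{"type":"array","items":{"type":"array","items":{"type":"array","items":{"type":"number"}}}},"hand":{"type":"number"},"grip_force":{"type":"number"}},"required":["targets"]}

```bash
mkdir -p pics; ls; cat > h.py <<'E'
import numpy as np,cv2
from rig import bot
def cam(n,save=None):
    c=bot.camera(n)
    if save: cv2.imwrite('pics/'+save,c['img'])
    np.savez('last_%s.npz'%n,**{k:np.array(c[k]) for k in ('img','intrinsics','rvec','tvec')})
    return c
def load(n): 
    d=np.load('last_%s.npz'%n); return {k:d[k] for k in d}
def ray(c,uv):
    R=cv2.Rodrigues(np.array(c['rvec'],float))[0];K=np.array(c['intrinsics']);t=np.array(c['tvec'],float).ravel()
    d=R.T@np.linalg.inv(K)@np.array([uv[0],uv[1],1.]);o=-R.T@t
    return o,d/np.linalg.norm(d)
def onz(c,uv,z):
    o,d=ray(c,uv);return o+d*(z-o[2])/d[2]
def tri(cs,uvs):
    A=np.zeros((3,3));b=np.zeros(3);rs=[ray(c,u) for c,u in zip(cs,uvs)]
    for o,d in rs:
        P=np.eye(3)-np.outer(d,d);A+=P;b+=P@o
    x=np.linalg.solve(A,b);return x,[np.linalg.norm((np.eye(3)-np.outer(d,d))@(x-o)) for o,d in rs]
def proj(c,p):
    return cv2.projectPoints(np.array(p,float).reshape(-1,3),np.array(c['rvec'],float),np.array(c['tvec'],float),np.array(c['intrinsics']),None)[0].reshape(-1,2)
E
python3 - <<'E'
from h import *
for n in('scene','top','wrist'):
    c=cam(n,n+'0.png'); print(n,c['intrinsics'][0][0],ray(c,(320,240)))
print(bot.read_state())
E
```

```text
pics
scene 600.382041846375 (array([ 1.89879411, -1.04997081,  1.10404688]), array([-0.68473337,  0.49087643, -0.53868409]))
top 487.7765870702375 (array([ 0.3077346 , -0.07660078,  1.44133864]), array([ 0.13344637,  0.00294853, -0.99105165]))
wrist 368.4898080345211 (array([0.09016159, 0.62338572, 0.37338231]), array([ 0.2820972 , -0.07038979, -0.95680011]))
{'time': 0.15, 'joint_positions': array([ 1.17790282e+00,  2.21105096e-01,  1.52735297e+00,  1.04646135e-05,
        1.39469249e+00, -1.26076506e-01]), 'qvel': array([ 0.00159689, -0.00353915, -0.00348425,  0.00125197, -0.00045692,
        0.00183746]), 'joint_efforts': array([ 1.32560061e-03, -4.97478569e+01, -3.89911687e+01, -1.72853179e-04,
        6.92102738e-03, -1.12434597e-05]), 'tool_pos': array([0.16460595, 0.60247929, 0.24941081]), 'ee_rot': array([-4.17821296e-01, -3.11327002e+00,  2.36075294e-03]), 'force': array([-1.52850206,  0.18163523, -0.79636767]), 'torque': array([ 0.04643326, -0.02298154, -0.03647437]), 'opening': 0.9968349346822438}
```

View pics/scene0.png

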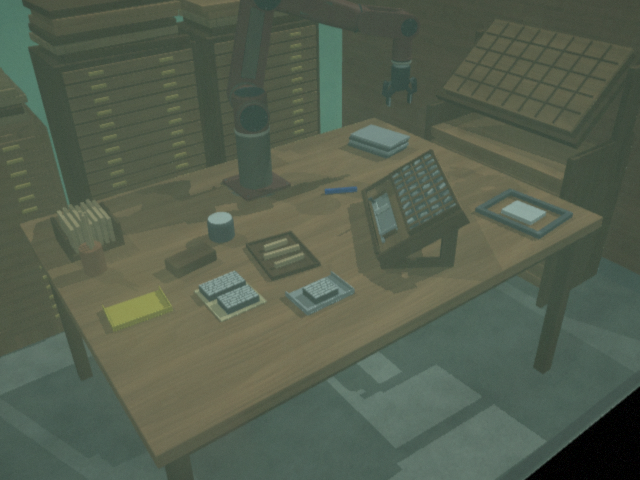

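View pics/top0.png

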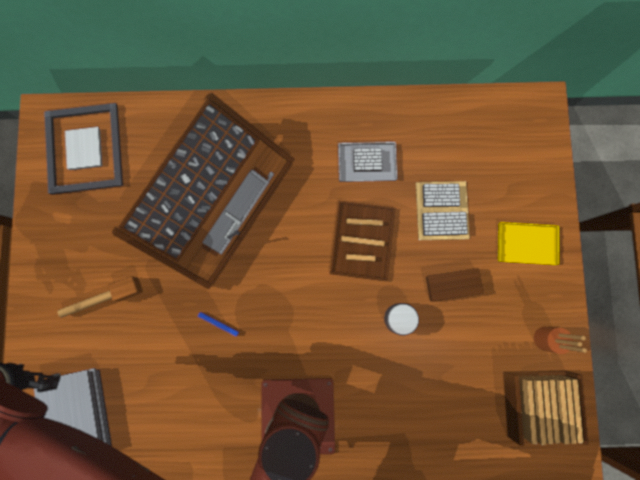

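View pics/wrist0.png

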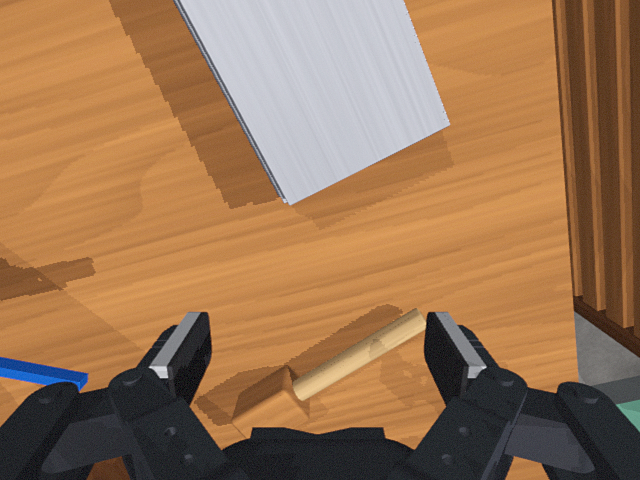

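```bash
python3 - <<'E'
from h import *
c=load('top');im=c['img']
cv2.imwrite('pics/t1.png',cv2.resize(im[90:300,320:500],None,fx=2.8,fy=2.8,interpolation=cv2.INTER_CUBIC))
cv2.imwrite('pics/t2.png',cv2.resize(im[80:300,100:310],None,fx=2.7,fy=2.7,interpolation=cv2.INTER_CUBIC))
c=load('scene');im=c['img']
cv2.imwrite('pics/s2.png',cv2.resize(im[140:280,350:480],None,fx=4.2,fy=4.2,interpolation=cv2.INTER_CUBIC))
c=load('top')
for uv in [(338,143),(396,143),(341,182),(397,182)]: print('galley',onz(c,uv,.018))
for uv in [(353,146),(382,147),(354,171),(383,171)]: print('page',onz(c,uv,.024))
for uv in [(347,219),(383,222),(342,237),(384,243),(346,256),(375,259)]: print('furn',onz(c,uv,.024))
E
```

```text
galley [ 0.79410152 -0.13363583  0.018     ]
galley [ 0.78971719 -0.30889538  0.018     ]
galley [ 0.67293206 -0.13921689  0.018     ]
galley [ 0.66882247 -0.3065666   0.018     ]
page [ 0.78156455 -0.17825144  0.024     ]
page [ 0.77627282 -0.26531133  0.024     ]
page [ 0.70413319 -0.17874981  0.024     ]
page [ 0.70199625 -0.26531691  0.024     ]
furn [ 0.55913416 -0.15340654  0.024     ]
furn [ 0.54761601 -0.25907752  0.024     ]
furn [ 0.50591739 -0.13711236  0.024     ]
furn [ 0.48524691 -0.25948422  0.024     ]
furn [ 0.4496705  -0.14714854  0.024     ]
furn [ 0.43888695 -0.23136504  0.024     ]
```

View pics/t1.png

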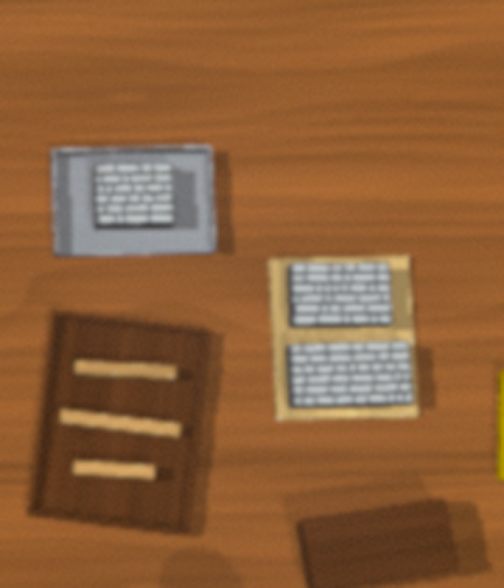

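View pics/t2.png

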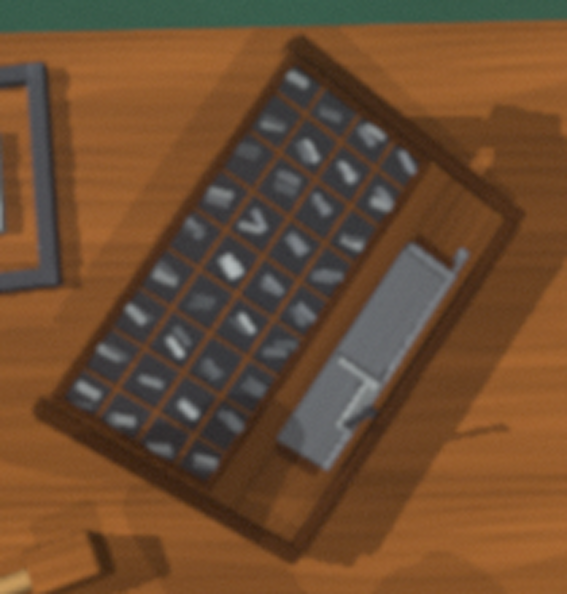

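View pics/s2.png

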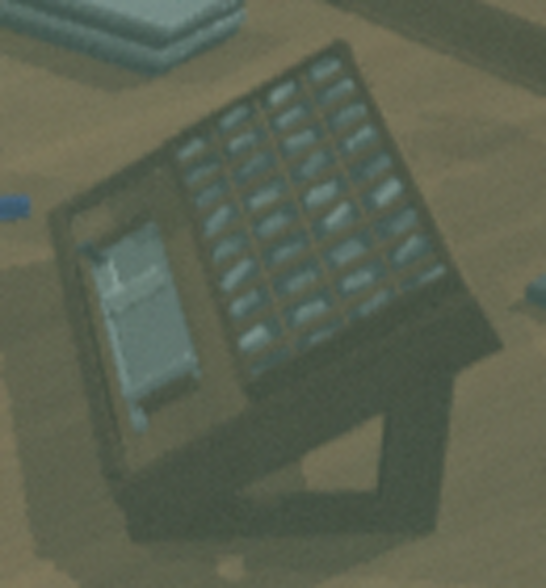

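```bash
python3 - <<'E'
from h import *
t=load('top');s=load('scene')
print(tri([t,s],[(271,174.5),(383,241)]))
print(tri([t,s],[(220,253),(371,199)]))
E
```

```text
(array([0.69129747, 0.06614245, 0.05283005]), [np.float64(0.00038205423982723907), np.float64(0.000382054239827287)])
(array([0.46212088, 0.21177428, 0.05956893]), [np.float64(0.0019234468449090723), np.float64(0.0019234468449089526)])
```

Request:
carry_out(targets=[[[0,0,150,0],[0,0,150,0],[0,0,150,0],[100,-150,150,-17],[385,-403,150,-17],[385,-403,150,-17],[385,-403,150,-17],[385,-403,150,-17],[385,-403,150,-17],[385,-403,150,-17],[385,-403,150,-17],[385,-403,150,-17]]])

```text
time: 1.15
tool_pos: [0.4218, 0.3288, 0.3927]
ee_rot: [-0.873, -3.017, 0.002]
force: [0.3, 0.2, 0.9]
opening: 1.002
```

Request:
carry_out(targets=[[[50,-60,0,0],[50,-60,0,0],[50,-60,0,0],[50,-60,0,0]]])

```text
time: 1.48
tool_pos: [0.4728, 0.267, 0.3921]
ee_rot: [-0.879, -3.014, 0.003]
force: [0.1, 0.7, -0.1]
opening: 1.0
```

```bash
python3 - <<'E'
from h import *
c=cam('wrist','w1.png');print(bot.read_state()['tool_pos'],bot.read_state()['time'])
E
```

```text
[0.47196044 0.26822988 0.39230694] 1.5333
```

View pics/w1.png

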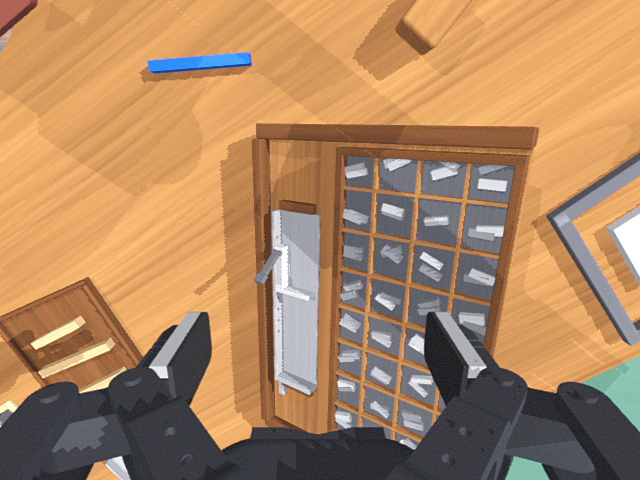

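Request:
carry_out(targets=[[[70,-115,-80,0],[70,-115,-80,0],[70,-115,-80,0],[70,-115,-80,0],[70,-115,-80,0]]])

```text
time: 1.95
tool_pos: [0.5414, 0.1507, 0.3075]
ee_rot: [-0.877, -3.009, 0.009]
force: [-0.6, -0.2, -0.4]
opening: 0.998
```

```bash
cp last_wrist.npz w1.npz; python3 - <<'E'
from h import *
im=load('wrist')['img'];cv2.imwrite('pics/w1c.png',cv2.resize(im[190:410,230:350],None,fx=2.7,fy=2.7,interpolation=cv2.INTER_CUBIC))
c=cam('wrist','w2.png');print(bot.read_state()['tool_pos'],bot.read_state()['time'])
E
cp last_wrist.npz w2.npz
```

```text
[0.54098919 0.15273827 0.30948799] 2.0
```

View pics/w1c.png

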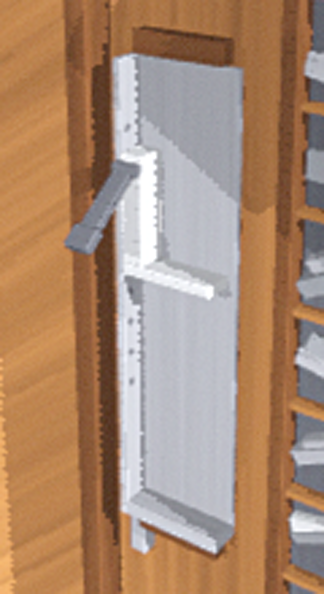

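View pics/w2.png

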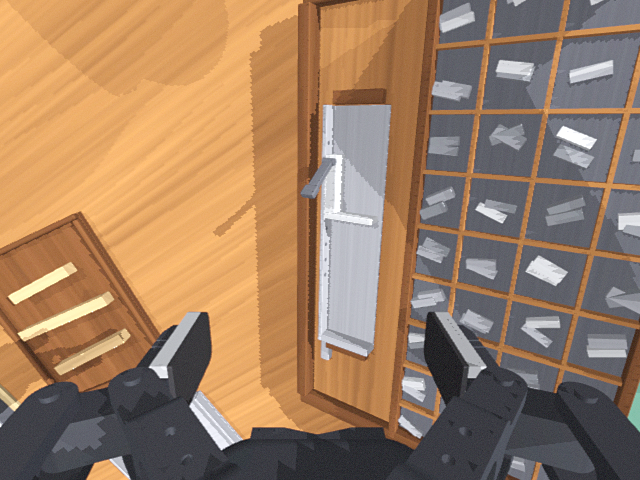

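```bash
python3 - <<'E'
from h import *
im=load('wrist')['img']
a=cv2.resize(im[90:230,295:400],None,fx=4,fy=4,interpolation=cv2.INTER_CUBIC)
b=cv2.resize(im[230:370,295:400],None,fx=4,fy=4,interpolation=cv2.INTER_CUBIC)
cv2.imwrite('pics/w2c.png',np.hstack([a,b])[:560,:800])
d=np.load('w1.npz')['img']
a=cv2.resize(d[195:305,250:335],None,fx=4.7,fy=4.7,interpolation=cv2.INTER_CUBIC)
b=cv2.resize(d[290:400,250:335],None,fx=4.7,fy=4.7,interpolation=cv2.INTER_CUBIC)
print(a.shape)
cv2.imwrite('pics/w1d.png',np.hstack([a,b])[:,:800])
E
```

```text
(517, 400, 3)
```

View pics/w2c.png

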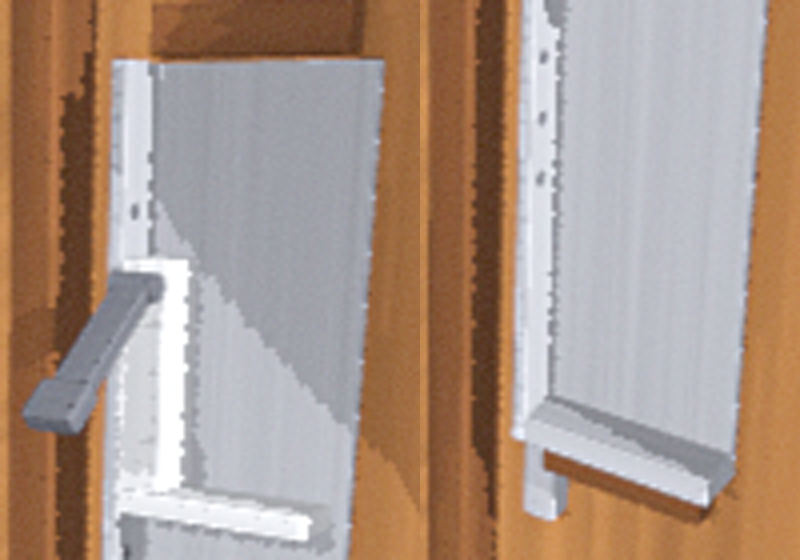

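View pics/w1d.png

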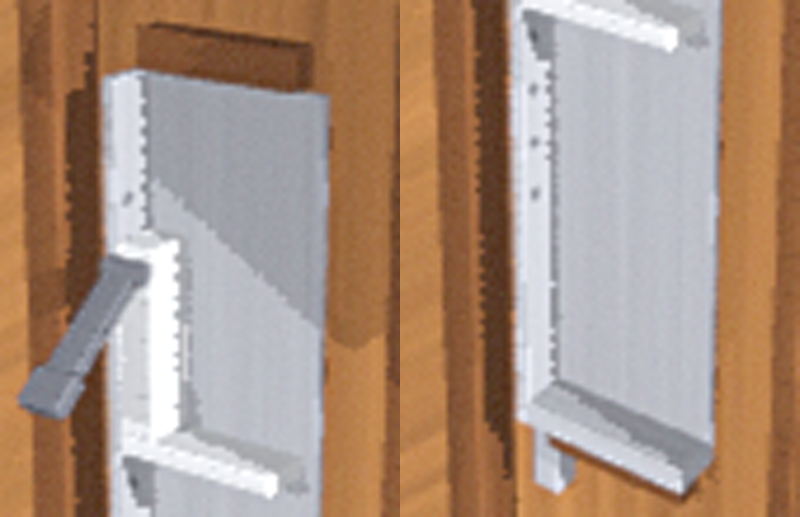

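```bash
python3 - <<'E'
from h import *
def L(f): d=np.load(f); return {k:d[k] for k in d}
w1,w2=L('w1.npz'),L('w2.npz')
P={}
for n,a,b in [('A',(319.8,215.2),(391,105.5)),('C',(280.4,210.5),(332.5,105.5)),('E',(283.2,371.9),(328.25,329.5)),('D',(316.4,384.7),(373.25,344.5)),('R',(272.3,211.2),(323,105)),('H',(310.6,395.7),(367,356.75))]:
    P[n],e=tri([w1,w2],[a,b]);print(n,P[n].round(4),e[0].round(4))
n=lambda v:(np.linalg.norm(v).round(4),(v/np.linalg.norm(v)).round(3))
print(n(P['C']-P['E']),n(P['A']-P['D']),n(P['A']-P['C']),n(P['D']-P['E']))
# fit: 4 floor points with fixed model, yaw/pos free, level y axis, slope 32
from scipy.optimize import least_squares
M=np.array([[.056,.24,0],[0,.24,0],[0,0,0],[.056,0,0],[-.004,.24,.015]]);keys='ACEDR'
uv1=[(319.8,215.2),(280.4,210.5),(283.2,371.9),(316.4,384.7),(272.3,211.2)];uv2=[(391,105.5),(332.5,105.5),(328.25,329.5),(373.25,344.5),(323,105)]
def fr(p):
    a=p[3];s=np.radians(p[4]);y=np.array([np.cos(a),np.sin(a),0]);h=np.array([np.sin(a),-np.cos(a),0])
    x=h*np.cos(s)+np.array([0,0,np.sin(s)]);z=np.cross(x,y);return np.c_[x,y,z]
def f(p):
    W=M@fr(p).T+p[:3]
    return np.r_[(proj(w1,W)-uv1).ravel(),(proj(w2,W)-uv2).ravel()]
r=least_squares(f,[.69,.07,.05,np.radians(147.5),32.]);print(r.x,np.degrees(r.x[3]),r.fun.reshape(-1,2).round(1).tolist())
E
```

```text
A [0.4937 0.2573 0.0824] 0.0001
C [0.4657 0.2153 0.0589] 0.0007
E [0.6647 0.0858 0.063 ] 0.0004
D [0.6962 0.123  0.0826] 0.0002
R [0.4605 0.2076 0.0647] 0.0004
H [0.6966 0.1132 0.0976] 0.0007
(np.float64(0.2374), array([-0.838,  0.545, -0.017])) (np.float64(0.243), array([-0.833,  0.553, -0.001])) (np.float64(0.0557), array([0.502, 0.755, 0.422])) (np.float64(0.0525), array([0.599, 0.708, 0.374]))
[ 0.66656744  0.08385326  0.05879893  2.55822328 29.2262126 ] 146.5753968356736 [[-0.5, 0.6], [0.2, -0.2], [-0.3, -0.5], [-0.2, -0.4], [-1.3, 0.8], [-0.1, -0.5], [1.6, 0.4], [-0.5, 0.4], [0.6, -0.6], [-0.2, -0.0]]
```

Request:
carry_out(targets=[[[10,-40,10,-7],[20,-433,20,-64],[20,-433,20,-64],[20,-433,20,-64],[20,-433,20,-64],[20,-433,20,-64],[20,-433,20,-64],[20,-433,20,-64],[20,-433,20,-64],[20,-433,20,-64],[20,-433,20,-64],[20,-433,20,-64]]])

```text
time: 3.0
tool_pos: [0.5615, -0.2823, 0.3302]
ee_rot: [-2.341, -2.087, -0.001]
force: [0.0, -0.0, 0.5]
opening: 1.003
```

```bash
python3 - <<'E'
from h import *
c=cam('wrist','w3.png');s=bot.read_state();print(s['tool_pos'],s['ee_rot'],s['time'],s['qvel'].round(3))
E
cp last_wrist.npz w3.npz
```

```text
[ 0.56165714 -0.28001184  0.33000522] [-2.33815236e+00 -2.08739899e+00 -1.98510195e-03] 3.05 [ 0.042 -0.024  0.03   0.015  0.006  0.01 ]
```

View pics/w3.png

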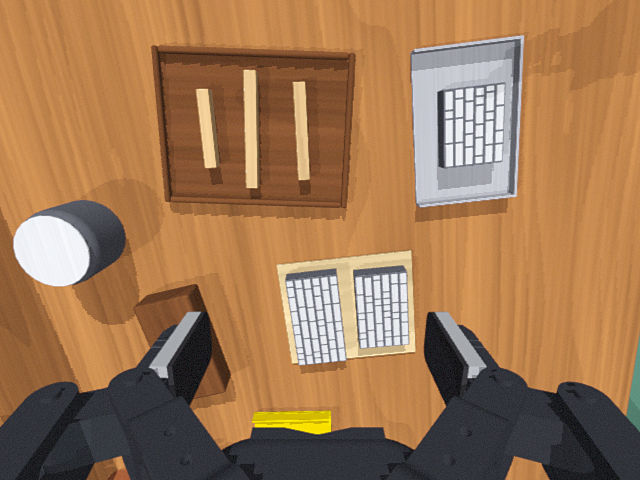

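```bash
python3 - <<'E'
from h import *
c=load('wrist');im=c['img']
cv2.imwrite('pics/w3c.png',np.hstack([cv2.resize(im[75:180,180:330],None,fx=2.6,fy=2.6,interpolation=cv2.INTER_CUBIC),cv2.resize(im[75:180,420:530],None,fx=2.6,fy=2.6,interpolation=cv2.INTER_CUBIC)]))
roi=im[50:205,165:345]
hsv=cv2.cvtColor(roi,cv2.COLOR_BGR2HSV)
m=((hsv[...,2]>200)&(hsv[...,1]<140)).astype(np.uint8)
cs,_=cv2.findContours(m,cv2.RETR_EXTERNAL,cv2.CHAIN_APPROX_NONE)
for k in cs:
    if cv2.contourArea(k)<200: continue
    r=cv2.minAreaRect(k);b=cv2.boxPoints(r)+[165,50]
    W=np.array([onz(c,p,.024) for p in b]);
    e=[np.linalg.norm(W[i]-W[(i+1)%4]) for i in range(4)]
    i=int(np.argmax(e));d=W[i]-W[(i+1)%4]
    print(np.array(r[0])+[165,50],np.round(e,4),W.mean(0).round(4),'yaw',np.degrees(np.arctan2(d[1],d[0]))%180)
for q in [[(446,90),(505,83),(503,160),(444,166)],[(286,277),(339,269),(346,361),(298,365)],[(354,276),(407,267),(410,345),(359,349)]]:
    W=np.array([onz(c,p,.024) for p in q]);print([np.linalg.norm(W[i]-W[(i+1)%4]).round(4) for i in range(4)],W.mean(0).round(3))
E
```

```text
[205.7005043  127.87138367] [0.0127 0.0839 0.0135 0.0841] [ 0.4455 -0.1908  0.024 ] yaw 84.466106984983
[301.29846191 130.37231445] [0.0123 0.104  0.0133 0.1041] [ 0.5511 -0.2062  0.024 ] yaw 85.79063875575672
[250.1307373  128.49798584] [0.0122 0.1249 0.0133 0.125 ] [ 0.4944 -0.1986  0.024 ] yaw 81.01377886030386
[np.float64(0.063), np.float64(0.0815), np.float64(0.0668), np.float64(0.0809)] [ 0.743 -0.221  0.024]
[np.float64(0.0674), np.float64(0.1341), np.float64(0.0656), np.float64(0.1299)] [ 0.542 -0.441  0.024]
[np.float64(0.0668), np.float64(0.1119), np.float64(0.0682), np.float64(0.1059)] [ 0.628 -0.437  0.024]
```

View pics/w3c.png

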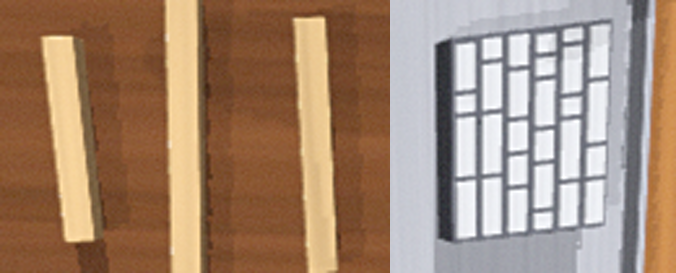

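```bash
python3 - <<'E'
from h import *
def L(f): d=np.load(f); return {k:d[k] for k in d}
w2,w3=L('w2.npz'),L('w3.npz')
im=w2['img'];hsv=cv2.cvtColor(im,cv2.COLOR_BGR2HSV)
m=((hsv[...,2]>200)&(hsv[...,1]<140)&(hsv[...,0]<30)).astype(np.uint8);m[:, 140:]=0;m[:250]=0;m[385:]=0
cs,_=cv2.findContours(m,cv2.RETR_EXTERNAL,cv2.CHAIN_APPROX_NONE)
for k in cs:
    if cv2.contourArea(k)<200: continue
    r=cv2.minAreaRect(k);print(r)
    print(tri([w2,w3],[r[0],(205.7,127.87)]))
E
```

```text
((92.51449584960938, 352.8154602050781), (11.836087226867676, 82.05668640136719), 60.80251693725586)
(array([ 0.50417848, -0.17352987,  0.08045627]), [np.float64(0.044435493996264425), np.float64(0.04443549399626434)])
((65.91163635253906, 316.9147644042969), (11.718191146850586, 101.40567016601562), 65.77225494384766)
(array([ 0.474198  , -0.18348965,  0.04584133]), [np.float64(0.022433178351718965), np.float64(0.022433178351718847)])
((42.117820739746094, 282.7993469238281), (11.891495704650879, 72.70571899414062), 61.38954162597656)
(array([ 0.44501353, -0.18908418,  0.01846114]), [np.float64(0.0009577900471661038), np.float64(0.0009577900471659205)])
((129.5, 273.0), (38.0, 19.0), 90.0)
(array([ 0.46001086, -0.16965719, -0.06381599]), [np.float64(0.04190828116656854), np.float64(0.041908281166568626)])
```

Request:
carry_out(targets=[[[-116,89,-200,1],[-116,89,-200,1],[-116,89,-200,1],[-116,89,-200,1],[-116,89,-200,1],[-116,89,-200,1],[-116,89,-200,1],[-116,89,-200,1]]], hand=-0.2)

```text
time: 3.72
tool_pos: [0.4438, -0.1868, 0.1281]
ee_rot: [-2.312, -2.108, -0.001]
force: [0.4, 0.1, 0.5]
opening: 0.6
```

```bash
python3 - <<'E'
from h import *
c=cam('wrist','w4.png');s=bot.read_state();print(s['tool_pos'],s['ee_rot'],s['time'],s['opening'])
E
cp last_wrist.npz w4.npz
```

```text
[ 0.44640772 -0.18907363  0.13069963] [-2.31701012 -2.11132478 -0.00299586] 3.7667 0.5979838566401044
```

View pics/w4.png

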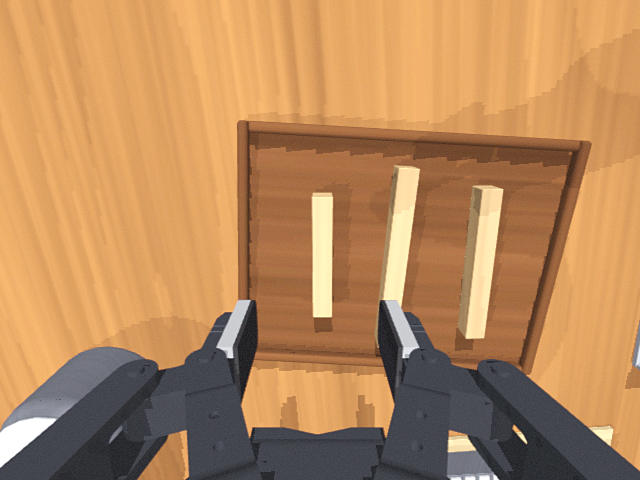

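```bash
python3 - <<'E'
from h import *
def L(f): d=np.load(f); return {k:d[k] for k in d}
w4,w3=L('w4.npz'),L('w3.npz')
im=w4['img'];hsv=cv2.cvtColor(im,cv2.COLOR_BGR2HSV)
m=((hsv[...,2]>200)&(hsv[...,1]<140)&(hsv[...,0]<30)).astype(np.uint8);m[:,:290]=0;m[:,360:]=0;m[:180]=0;m[340:]=0
cs,_=cv2.findContours(m,cv2.RETR_EXTERNAL,cv2.CHAIN_APPROX_NONE)
k=max(cs,key=cv2.contourArea);r=cv2.minAreaRect(k);b=cv2.boxPoints(r);print(r,b.tolist())
print(tri([w4,w3],[r[0],(205.7,127.87)]))
W=np.array([onz(w4,p,.024) for p in b]);print(W.round(4),W.mean(0))
print(bot.read_state()['tool_pos'])
E
```

```text
((321.9999694824219, 254.5), (19.999996185302734, 122.99998474121094), 0.0) [[311.9999694824219, 316.0], [311.9999694824219, 193.0], [331.9999694824219, 193.0], [331.9999694824219, 316.0]]
(array([ 0.4453754 , -0.1889477 ,  0.02084259]), [np.float64(0.0007494647483272666), np.float64(0.0007494647483271554)])
[[ 0.4352 -0.2314  0.024 ]
 [ 0.4434 -0.1466  0.024 ]
 [ 0.4558 -0.1477  0.024 ]
 [ 0.449  -0.2326  0.024 ]] [ 0.4458663  -0.18960192  0.024     ]
[ 0.44640772 -0.18907363  0.13069963]
```

Request:
carry_out(targets=[[[0,0,-40,0],[0,-1,-70,0],[0,-1,-98,0],[0,-1,-98,0],[0,-1,-98,0]]], hand=0.3)

```text
time: 4.18
tool_pos: [0.4478, -0.1901, 0.0337]
ee_rot: [-2.316, -2.112, -0.003]
force: [0.2, 0.6, -0.4]
opening: 0.351
```

Request:
carry_out(targets=[[[0,0,0,0],[0,0,0,0],[0,0,0,0],[0,0,0,0],[0,0,0,0],[0,0,0,0]]], hand=1, grip_force=40)

```text
time: 4.68
tool_pos: [0.4507, -0.1915, 0.037]
ee_rot: [-2.321, -2.117, -0.007]
force: [1.3, 1.5, 6.7]
opening: 0.132
```

```bash
python3 - <<'E'
from h import *
c=cam('wrist','w5.png');s=bot.read_state();print(s['tool_pos'],s['ee_rot'],s['time'],s['opening'],s['force'])
E
```

```text
[ 0.45072349 -0.19153022  0.03693658] [-2.32105014 -2.11662746 -0.00723386] 4.7333 0.13561676656385885 [1.14642373 1.98172052 6.55805557]
```

View pics/w5.png

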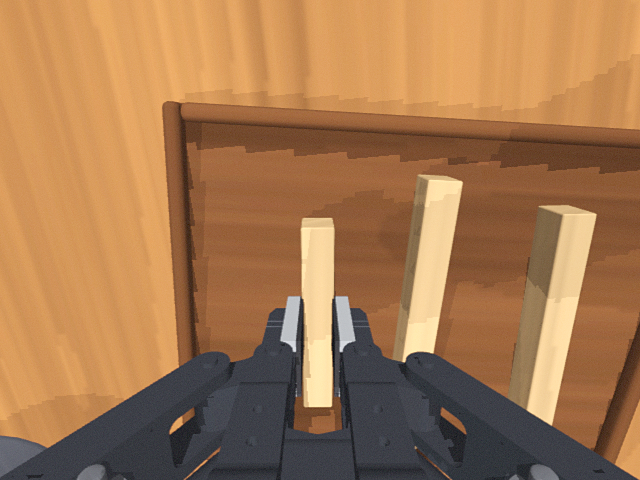

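Request:
carry_out(targets=[[[0,0,30,0],[0,0,70,0],[0,0,110,0],[0,0,150,0],[0,0,150,0],[0,0,150,0]]])

```text
time: 5.23
tool_pos: [0.4532, -0.1931, 0.192]
ee_rot: [2.315, 2.111, 0.011]
force: [0.4, 0.6, -1.3]
opening: 0.132
```

```bash
python3 - <<'E'
from h import *
c=cam('wrist','w6.png');s=bot.read_state();print(s['tool_pos'],s['ee_rot'],s['time'],s['opening'],s['force'])
E
cp last_wrist.npz w6.npz
```

```text
[ 0.45172167 -0.19218086  0.18930647] [2.31819579 2.11383202 0.00922716] 5.2833 0.1342025166844094 [-0.24530664  0.83334175 -1.81174674]
```

View pics/w6.png

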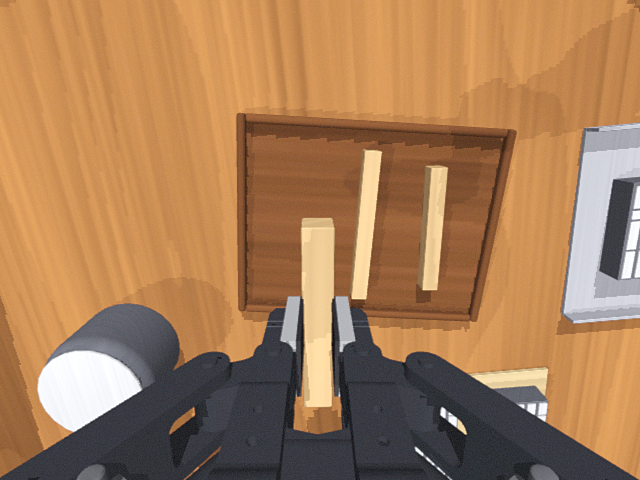

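```bash
python3 - <<'E'
from h import *
from scipy.spatial.transform import Rotation as Ro
def L(f): d=np.load(f); return {k:d[k] for k in d}
w=L('w6.npz');im=w['img']
cv2.imwrite('pics/w6c.png',cv2.resize(im[205:420,260:375],None,fx=2.7,fy=2.7,interpolation=cv2.INTER_CUBIC))
tp=np.array([0.45172167,-0.19218086,0.18930647]);R=Ro.from_rotvec([2.31819579,2.11383202,0.00922716]).as_matrix();print(R.round(3))
for dz in (-.015,-.012,-.009,-.006,-.003,0):
    a,b=[R.T@(onz(w,p,tp[2]+dz)-tp) for p in [(317.5,227),(318,407)]]
    print(dz,a.round(4),b.round(4),np.linalg.norm(a-b).round(4),((a+b)/2).round(4))
E
```

```text
[[ 0.092  0.996  0.007]
 [ 0.996 -0.092  0.001]
 [ 0.001  0.007 -1.   ]]
-0.015 [0.0394 0.0019 0.0151] [-0.0478  0.0022  0.0149] 0.0873 [-0.0042  0.0021  0.015 ]
-0.012 [0.0402 0.0019 0.0121] [-0.0452  0.0022  0.012 ] 0.0854 [-0.0025  0.0021  0.012 ]
-0.009 [0.041  0.0019 0.0091] [-0.0425  0.0022  0.009 ] 0.0836 [-0.0007  0.002   0.009 ]
-0.006 [0.0418 0.0019 0.0061] [-0.0399  0.0022  0.006 ] 0.0817 [0.001 0.002 0.006]
-0.003 [0.0427 0.0019 0.0031] [-0.0372  0.0021  0.003 ] 0.0799 [0.0027 0.002  0.003 ]
0 [0.0435 0.0018 0.0001] [-0.0346  0.0021 -0.    ] 0.078 [0.0044 0.002  0.    ]
```

View pics/w6c.png

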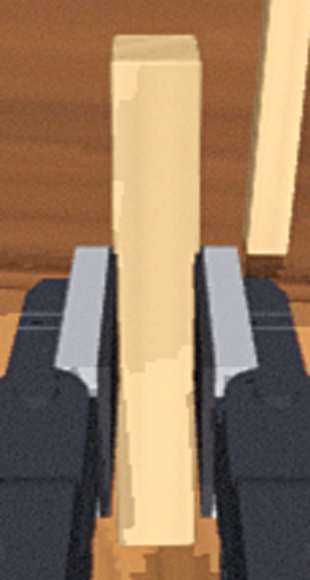

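Request:
carry_out(targets=[[[179,308,0,62],[179,308,0,62],[179,308,0,62],[179,308,0,62],[179,308,0,62],[179,308,0,62],[179,308,0,62],[179,308,0,62],[179,308,0,62],[179,308,0,62],[179,308,0,62],[179,308,0,62]]])

```text
time: 6.28
tool_pos: [0.6295, 0.1154, 0.1875]
ee_rot: [-0.9, -3.008, -0.009]
force: [0.1, -0.2, -0.1]
opening: 0.133
```

```bash
python3 - <<'E'
from h import *
c=cam('wrist','w7.png');s=bot.read_state();print(s['tool_pos'],s['ee_rot'],s['time'],s['opening'],s['force'])
from scipy.spatial.transform import Rotation as Ro
print(Ro.from_rotvec(s['ee_rot']).as_matrix().round(4))
im=c['img'];cv2.imwrite('pics/w7c.png',cv2.resize(im[60:480,220:420],None,fx=1.4,fy=1.4))
E
cp last_wrist.npz w7.npz
```

```text
[0.62966991 0.1148948  0.1879781 ] [-0.90159834 -3.00777958 -0.0094503 ] 6.3333 0.13154643747199107 [0.32655628 0.2343211  1.39700864]
[[-8.351e-01  5.501e-01  2.000e-04]
 [ 5.501e-01  8.351e-01  6.200e-03]
 [ 3.200e-03  5.300e-03 -1.000e+00]]
```

View pics/w7.png

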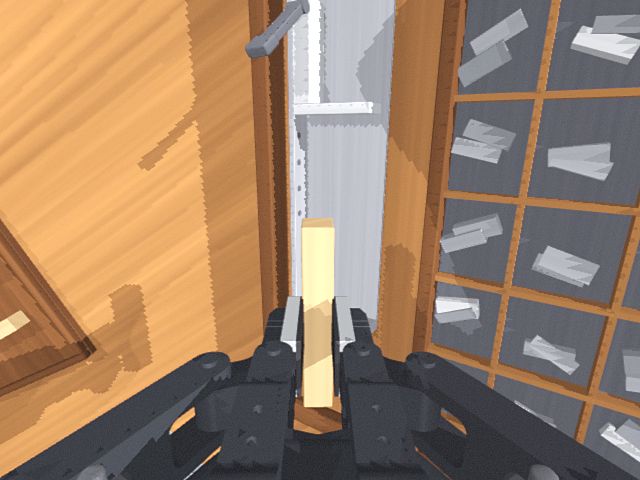

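```bash
cat >> h.py <<'E'
O=np.array([.6666,.0839,.0580])
def frame(a=146.6,s=32.):
    a=np.radians(a);s=np.radians(s);y=np.array([np.cos(a),np.sin(a),0]);h=np.array([np.sin(a),-np.cos(a),0])
    x=h*np.cos(s)+np.array([0,0,np.sin(s)]);return np.c_[x,y,np.cross(x,y)]
F=frame()
def onF(c,uv,zs):  # ray to plane stick z=zs (m) -> stick coords
    o,d=ray(c,uv);o=F.T@(o-O);d=F.T@d;return o+d*(zs-o[2])/d[2]
E
python3 - <<'E'
from h import *
c=load('wrist')
im=c['img'].copy()
for y in (.06,.1,.15,.2):
  for x,z,col in((0,0,(0,0,255)),(.056,0,(0,0,255)),(-.004,.015,(255,0,0))):
    u=proj(c,O+F@np.array([x,y,z]))[0];cv2.circle(im,tuple(int(v*1) for v in u),2,col,-1)
print('knee face near edge',onF(c,(330,113),.017),onF(c,(300,113),.017),onF(c,(372,113),.017),'far',onF(c,(330,104),.017))
cv2.imwrite('pics/w7d.png',cv2.resize(im[0:330,230:420],None,fx=1.8,fy=1.8,interpolation=cv2.INTER_CUBIC))
E
```

```text
knee face near edge [0.02731457 0.1341609  0.017     ] [0.00644983 0.1345611  0.017     ] [0.05346877 0.13365925 0.017     ] far [0.02724726 0.13901276 0.017     ]
```

View pics/w7d.png

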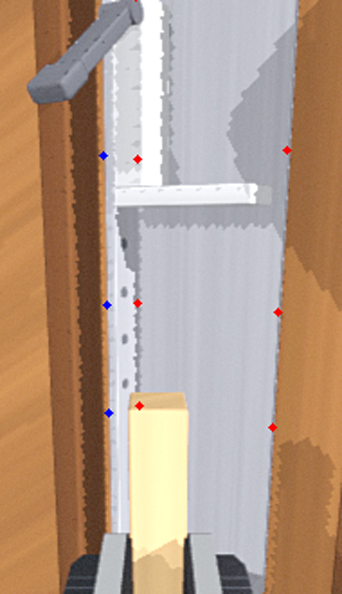

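Request:
carry_out(targets=[[[1,1,-30,0],[1,1,-60,0],[1,1,-80,0],[1,1,-85,0],[1,1,-88,0],[1,1,-90,0],[1,1,-90,0]]])

```text
time: 6.92
tool_pos: [0.6316, 0.1154, 0.0994]
ee_rot: [0.903, 3.008, 0.011]
force: [-0.0, -0.3, -1.6]
opening: 0.137
```

```bash
python3 - <<'E'
from h import *
c=cam('wrist','w8.png');s=bot.read_state();print(s['tool_pos'],s['time'],s['opening'],s['force'], F.T@(s['tool_pos']-O))
E
```

```text
[0.63179986 0.11558146 0.09980118] 6.9667 0.12785427850971035 [ 0.6881771  -0.22764675 -0.84024525] [0.02833555 0.04649286 0.03158503]
```

View pics/w8.png

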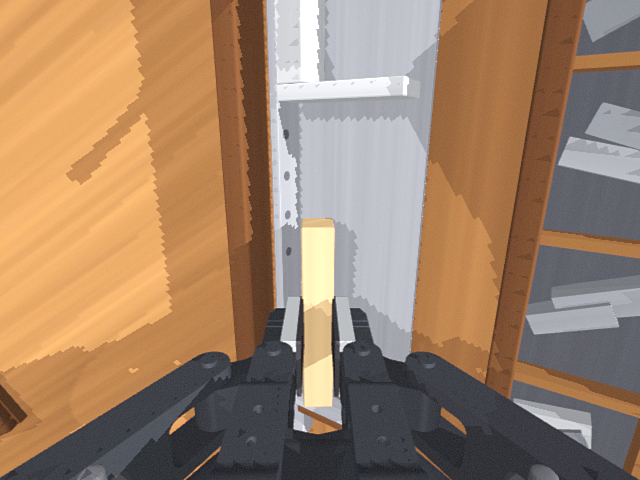

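Request:
carry_out(targets=[[[-1,0,-2,0],[-1,0,-4,0],[-1,0,-4,0],[-1,0,-4,0]]])

```text
time: 7.3
tool_pos: [0.6309, 0.1157, 0.0961]
ee_rot: [0.902, 3.008, 0.011]
force: [0.1, -0.0, 0.3]
opening: 0.132
```

```bash
python3 - <<'E'
from h import *
s=bot.read_state();print(s['tool_pos'],s['time'],s['opening'],s['force'], F.T@(s['tool_pos']-O))
E
```

```text
[0.63090668 0.11567909 0.09613554] 7.3 0.13245013246609738 [ 0.08473048 -0.02020122  0.30188138] [0.02604521 0.04729226 0.02869375]
```

Request:
carry_out(targets=[[[0,0,0,0],[0,0,0,0],[0,0,1,0],[0,0,3,0],[0,0,6,0],[0,0,10,0],[0,0,15,0],[0,0,25,0],[0,0,45,0],[0,0,75,0],[0,0,75,0]]], hand=0.3)

```text
time: 8.22
tool_pos: [0.6346, 0.1159, 0.1789]
ee_rot: [0.899, 2.998, 0.017]
force: [2.1, 0.3, 1.4]
opening: 0.349
```

```bash
python3 - <<'E'
from h import *
c=cam('wrist','w9.png');s=bot.read_state();print(s['tool_pos'],s['time'],s['opening'],s['force'])
E
```

```text
[0.63386975 0.11584716 0.17672188] 8.2667 0.34898647977898556 [-0.23706163 -0.10857784  0.61867535]
```

View pics/w9.png

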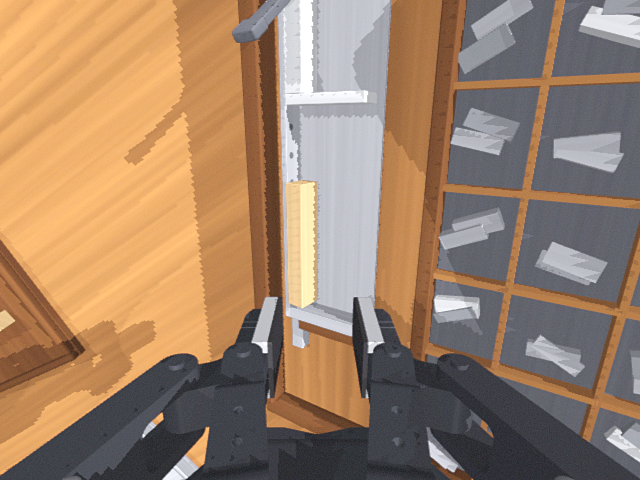

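```bash
python3 - <<'E'
from h import *
c=load('wrist');im=c['img'].copy()
big=cv2.resize(im[80:350,260:400],None,fx=2.2,fy=2.2,interpolation=cv2.INTER_CUBIC)
def pt(x,y,z,col):
    u=proj(c,O+F@np.array([x,y,z]))[0];cv2.circle(big,(int((u[0]-260)*2.2),int((u[1]-80)*2.2)),2,col,-1)
for y in (0.003,.045,.087):
    for x,z in ((0,.017),(.013,.017),(.013,0)): pt(x,y,z,(0,0,255) if z else (255,0,0))
plain=cv2.resize(im[80:350,260:400],None,fx=2.2,fy=2.2,interpolation=cv2.INTER_CUBIC)
cv2.imwrite('pics/w9c.png',np.hstack([plain,big]))
E
```

```text
(no output)
```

View pics/w9c.png

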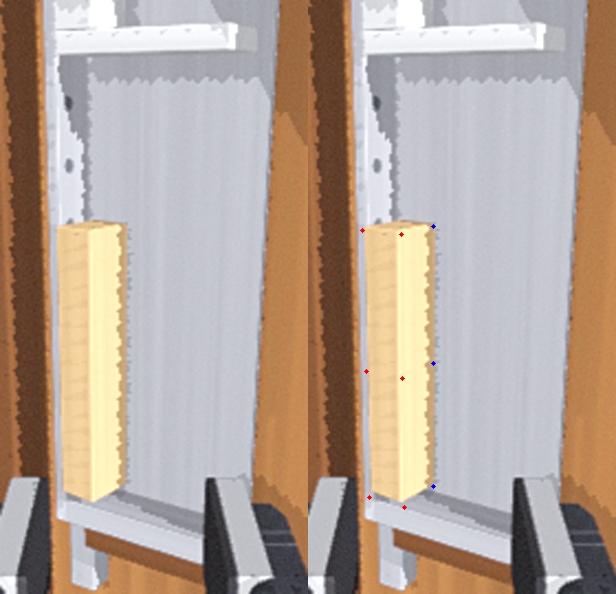

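Request:
carry_out(targets=[[[-83,78,0,0],[-83,78,0,0],[-83,78,0,0],[-83,78,0,0],[-83,78,-20,0],[-83,78,-40,0],[-83,78,-40,0]]], hand=1)

```text
time: 8.85
tool_pos: [0.5482, 0.1932, 0.1327]
ee_rot: [0.901, 3.005, 0.011]
force: [-0.7, 0.2, -0.6]
opening: -0.001
```

```bash
python3 - <<'E'
from h import *
c=cam('wrist','w10.png');c2=cam('scene');im=c2['img'];cv2.imwrite('pics/s10.png',cv2.resize(im[60:260,340:500],None,fx=3,fy=3,interpolation=cv2.INTER_CUBIC))
s=bot.read_state();print(s['tool_pos'],s['ee_rot'],s['time'],s['opening'],s['force'])
d=s['tool_pos']-O;print('y',d@F[:,1],'h',d[0]*.5505+d[1]*.8349)
E
```

```text
[0.55032815 0.19345642 0.13606922] [0.90080402 3.00158544 0.01399223] 8.95 0.0033332559600435284 [ 0.36486954  0.0903031  -0.37561564]
y 0.15737800483497894 h 0.027461005775558905
```

View pics/w10.png

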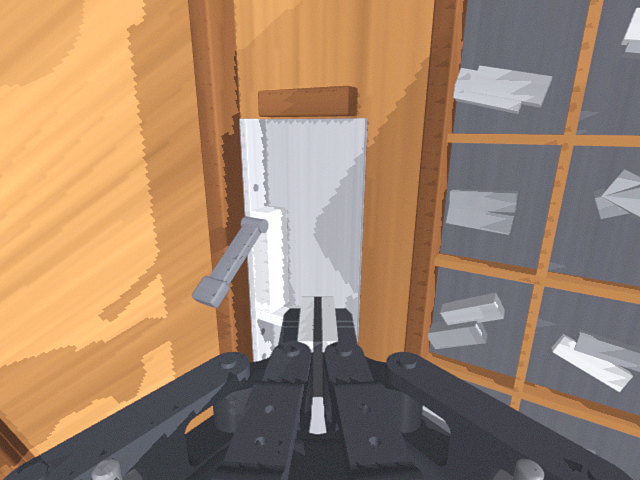

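View pics/s10.png

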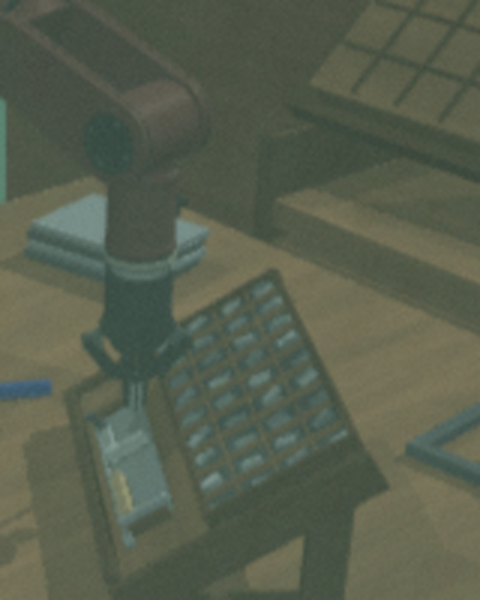

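Request:
carry_out(targets=[[[1,3,-10,0],[1,3,-20,0],[1,3,-27,0],[1,3,-30,0],[1,3,-30,0]]])

```text
time: 9.37
tool_pos: [0.5505, 0.1962, 0.1047]
ee_rot: [0.902, 3.003, 0.012]
force: [0.4, 0.2, -1.0]
opening: -0.002
```

```bash
python3 - <<'E'
from h import *
c=cam('wrist','w11.png')
s=bot.read_state();print(s['tool_pos'],s['time'],s['opening'],s['force'])
d=s['tool_pos']-O;print('y',d@F[:,1],'h',d[0]*.5505+d[1]*.8349)
E
```

```text
[0.55096133 0.19630176 0.10539384] 9.4167 -0.000708543421534072 [ 0.33385308 -0.7055837  -0.2526453 ]
y 0.15841570098938426 h 0.030185139719926105
```

View pics/w11.png

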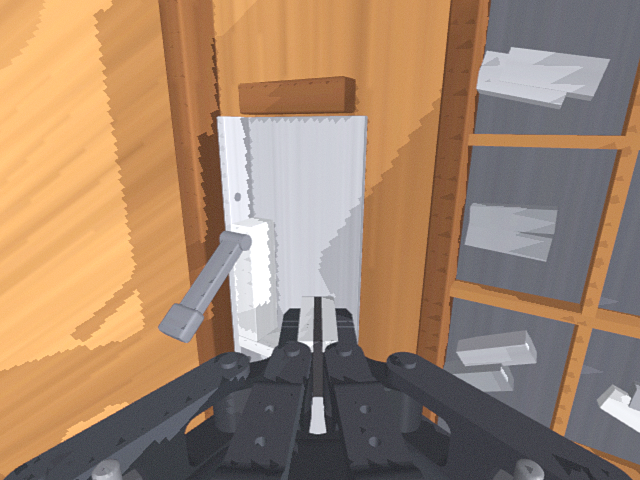

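Request:
carry_out(targets=[[[4,-3,0,0],[8,-5,0,0],[12,-8,0,0],[16,-11,0,0],[20,-13,0,0],[24,-16,0,0],[28,-19,0,0],[32,-21,0,0],[36,-24,0,0],[36,-24,0,0]]])

```text
time: 10.25
tool_pos: [0.588, 0.1715, 0.1055]
ee_rot: [0.902, 3.001, 0.013]
force: [-0.3, -0.5, 0.8]
opening: -0.003
```

```bash
python3 - <<'E'
from h import *
c=cam('wrist','w12.png')
s=bot.read_state();print(s['tool_pos'],s['time'],s['opening'],s['force'],'fy',s['force']@F[:,1])
d=s['tool_pos']-O;print('y',d@F[:,1],'h',d[0]*.5505+d[1]*.8349)
E
```

```text
[0.58769698 0.17160307 0.10539521] 10.3 -0.0010628596002582175 [ 0.33379253 -0.30819707 -0.16876395] fy -0.4483225309514115
y 0.11415086912701593 h 0.029787181180086435
```

View pics/w12.png

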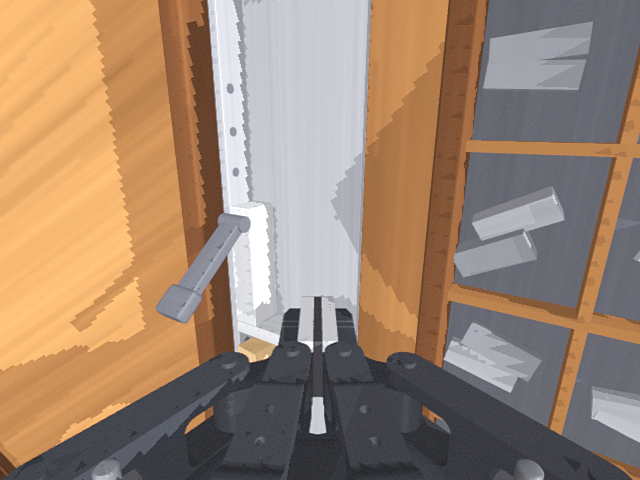

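Request:
carry_out(targets=[[[3,-2,0,0],[5,-3,0,0],[8,-5,0,0],[8,-5,0,0]]])

```text
time: 10.63
tool_pos: [0.5961, 0.1661, 0.1053]
ee_rot: [0.902, 3.001, 0.012]
force: [-0.5, 0.3, -0.4]
opening: -0.001
```

Request:
carry_out(targets=[[[0.8,-0.6,0,0],[1.7,-1.1,0,0]]])

```text
time: 10.8
tool_pos: [0.5977, 0.1651, 0.1052]
ee_rot: [0.902, 3.002, 0.012]
force: [-3.2, 0.3, 1.8]
opening: 0.001
```

```bash
python3 - <<'E'
from h import *
s=bot.read_state();print(s['tool_pos'],s['time'],s['opening'],s['force'],'fy',s['force']@F[:,1])
d=s['tool_pos']-O;print('y',d@F[:,1],'h',d[0]*.5505+d[1]*.8349)
c=cam('top');im=c['img'];cv2.imwrite('pics/t12.png',cv2.resize(im[150:270,190:290],None,fx=5,fy=5,interpolation=cv2.INTER_CUBIC))
c=cam('scene');im=c['img'];cv2.imwrite('pics/s12.png',cv2.resize(im[160:260,350:430],None,fx=6,fy=6,interpolation=cv2.INTER_CUBIC))
E
```

```text
[0.59767666 0.16506278 0.10523846] 10.8 0.0008788150760929385 [-3.22785695  0.32959624  1.77166484] fy 2.8762058600620164
y 0.10221905088722934 h 0.029820511452353884
```

View pics/t12.png

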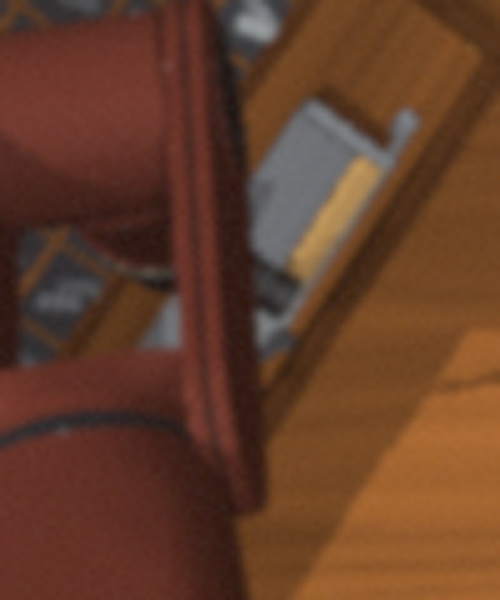

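View pics/s12.png

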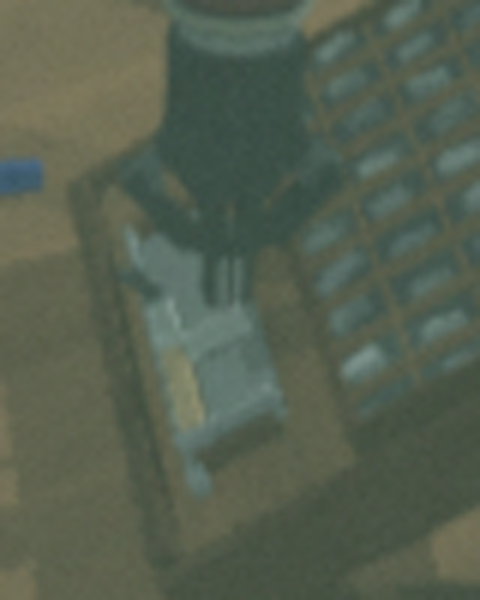

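Request:
carry_out(targets=[[[0.4,-0.3,0,0],[0.8,-0.5,0,0]]])

```text
time: 11.07
tool_pos: [0.5983, 0.1646, 0.1052]
ee_rot: [0.902, 3.002, 0.012]
force: [-3.9, 2.7, 2.4]
opening: 0.001
```

Request:
carry_out(targets=[[[0.4,-0.3,0,0],[0.8,-0.5,0,0]]])

```text
time: 11.23
tool_pos: [0.5985, 0.1645, 0.1052]
ee_rot: [0.902, 3.003, 0.012]
force: [-5.7, 2.5, 3.5]
opening: 0.005
```

```bash
python3 - <<'E'
from h import *
s=bot.read_state();print(s['tool_pos'],s['time'],s['force'],'fy',s['force']@F[:,1])
d=s['tool_pos']-O;print('y',d@F[:,1],'h',d[0]*.5505+d[1]*.8349)
E
```

```text
[0.59846496 0.16454234 0.10522152] 11.2333 [-5.65127449  2.54888991  3.53252624] fy 6.121069240368912
y 0.10127444635516923 h 0.029819948890295177
```

Request:
carry_out(targets=[[[0.6,-0.4,0,0],[1.2,-0.8,0,0],[1.2,-0.8,0,0]]])

```text
time: 11.48
tool_pos: [0.5985, 0.1646, 0.1052]
ee_rot: [0.903, 3.006, 0.012]
force: [-6.3, 4.2, 5.1]
opening: 0.001
```

```bash
python3 - <<'E'
from h import *
s=bot.read_state();print(s['tool_pos'],s['time'],s['force'],'fy',s['force']@F[:,1])
d=s['tool_pos']-O;print('y',d@F[:,1],'h',d[0]*.5505+d[1]*.8349)
E
```

```text
[0.59851811 0.16456534 0.10522759] 11.4833 [-6.26827509  4.15929669  5.1039184 ] fy 7.522668783791508
y 0.10124273830327868 h 0.029868415900297866
```

Request:
carry_out(targets=[[[-2,1.5,0,0],[-7,5,0,0],[-7,5,0,0],[-7,5,30,0],[-7,5,60,0],[-20,13,70,0],[-20,13,70,0]]])

```text
time: 12.07
tool_pos: [0.58, 0.1787, 0.1795]
ee_rot: [0.9, 3.001, 0.017]
force: [0.9, 0.7, 0.7]
opening: -0.001
```

```bash
python3 - <<'E'
from h import *
c=cam('wrist','w13.png')
s=bot.read_state();print(s['tool_pos'],s['time'],s['opening'],s['force'])
E
```

```text
[0.57943188 0.17801364 0.17727455] 12.1167 0.0012113676626452627 [ 0.44064492 -0.2949716  -1.09050643]
```

View pics/w13.png

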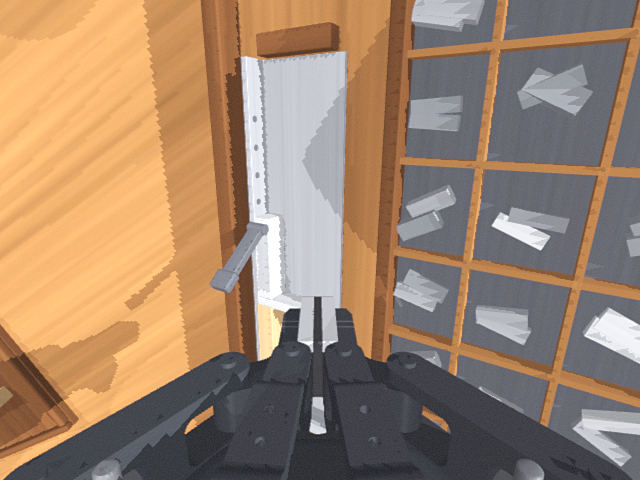

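Request:
carry_out(targets=[[[0,0,30,0],[92,-60,30,0],[92,-60,30,0],[92,-60,30,0],[92,-60,30,0],[92,-60,30,0]]])

```text
time: 12.62
tool_pos: [0.6717, 0.1163, 0.2047]
ee_rot: [0.904, 3.004, 0.013]
force: [0.1, 0.6, -0.0]
opening: -0.002
```

```bash
python3 - <<'E'
from h import *
c=cam('wrist','w14.png');im=c['img'].copy()
s=bot.read_state();print(s['tool_pos'],s['time'],s['force'])
x0,y0,x1,y1,k=200,60,360,330,2.2
big=cv2.resize(im[y0:y1,x0:x1],None,fx=k,fy=k,interpolation=cv2.INTER_CUBIC);pl=big.copy()
def pt(x,y,z,col):
    u=proj(c,O+F@np.array([x,y,z]))[0];cv2.circle(big,(int((u[0]-x0)*k),int((u[1]-y0)*k)),2,col,-1)
for y in (0,.042,.084):
    for x,z in ((0,.017),(.013,.017),(.013,0)): pt(x,y,z,(0,0,255) if z else (255,0,0))
for a in (.7,.8,.9): pt(.007,.14-.046*np.cos(a),.02+.046*np.sin(a),(0,255,0))
cv2.imwrite('pics/w14c.png',np.hstack([pl,big]))
E
```

```text
[0.67089849 0.11724719 0.20490837] 12.6667 [-0.09520236  0.18638049  0.75395965]
```

View pics/w14c.png

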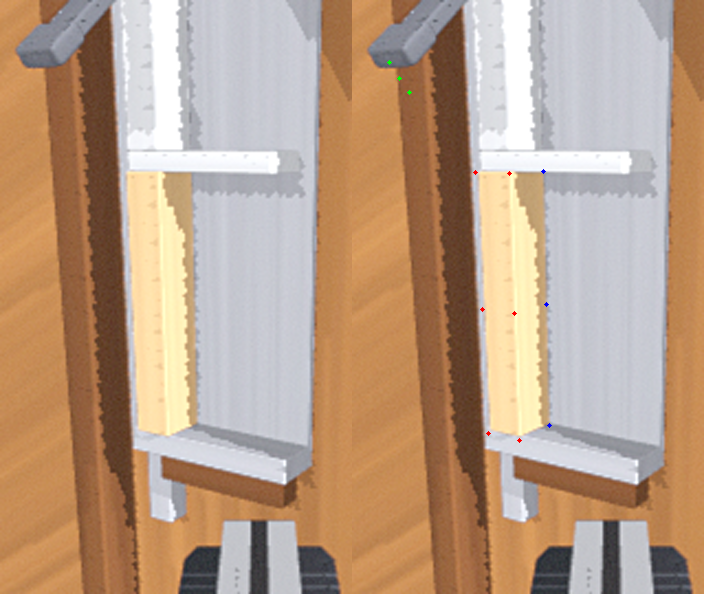

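Request:
carry_out(targets=[[[-109,13,0,0],[-109,13,0,0],[-109,13,0,0],[-109,13,-20,0],[-109,13,-45,0],[-109,13,-45,0],[-109,13,-45,0]]])

```text
time: 13.25
tool_pos: [0.5596, 0.1308, 0.1582]
ee_rot: [-0.902, -3.009, -0.011]
force: [0.7, -0.2, 0.1]
opening: -0.001
```

```bash
python3 - <<'E'
from h import *
c=cam('wrist','w15.png')
s=bot.read_state();print(s['tool_pos'],s['time'],s['force'])
print('to start',(np.array([.5618,.1302,.143])-s['tool_pos'])*1e3,'to end',(np.array([.5772,.1392,.103])-s['tool_pos'])*1e3)
E
```

```text
[0.56115817 0.13071895 0.15982688] 13.3 [0.31328897 0.58928606 0.153574  ]
to start [  0.64182956  -0.51894532 -16.82688005] to end [ 16.04182956   8.48105468 -56.82688005]
```

View pics/w15.png

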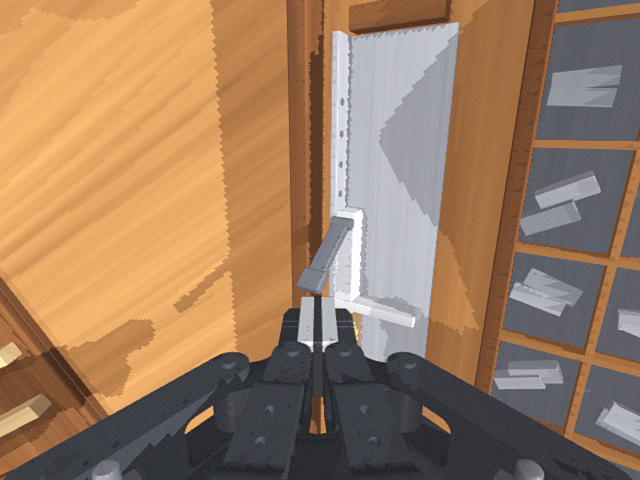

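Request:
carry_out(targets=[[[-2,1,-10,0],[-2,1,-17,0],[0,2,-22,0],[3,3,-28,0],[5,4,-33,0],[8,5,-39,0],[11,7,-45,0],[13,8,-50,0],[13,8,-50,0]]])

```text
time: 14.05
tool_pos: [0.5767, 0.1388, 0.1105]
ee_rot: [0.901, 3.003, 0.015]
force: [1.8, 0.6, 4.3]
opening: -0.002
```

```bash
python3 - <<'E'
from h import *
c=cam('wrist','w16.png')
s=bot.read_state();print(s['tool_pos'],s['time'],s['force'])
d=s['tool_pos']-O;print('y',d@F[:,1],'h',d[0]*.5505+d[1]*.8349,'vtip',d[2]-.019)
E
```

```text
[0.57600797 0.13882277 0.11059079] 14.1 [2.11366102 0.47172695 3.3593398 ]
y 0.10586449133182464 h -0.004015892998953836 vtip 0.03359078514714908
```

View pics/w16.png

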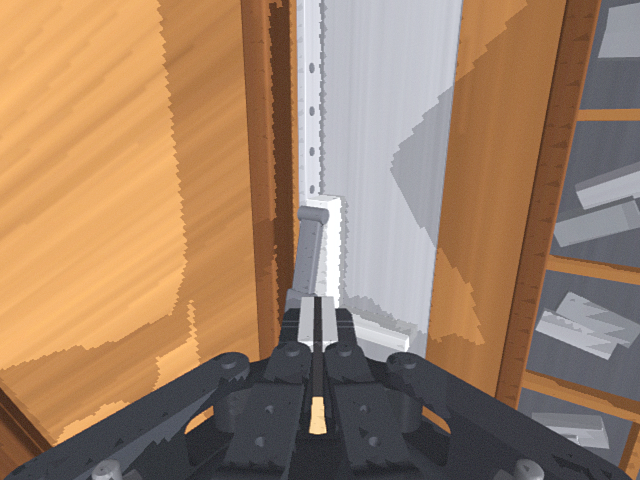

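Request:
carry_out(targets=[[[0,0,-2,0],[0,0,-4,0],[0,0,-6,0],[0,0,-6,0]]])

```text
time: 14.43
tool_pos: [0.577, 0.1393, 0.1053]
ee_rot: [0.901, 3.002, 0.017]
force: [2.8, 1.4, 3.9]
opening: -0.001
```

Request:
carry_out(targets=[[[0,0,-1,0],[0,0,-2,0],[0,0,-2,0]]])

```text
time: 14.68
tool_pos: [0.5776, 0.1397, 0.1036]
ee_rot: [0.901, 3.001, 0.019]
force: [2.1, 2.2, 5.2]
opening: -0.001
```

```bash
python3 - <<'E'
from h import *
c=cam('wrist','w17.png')
s=bot.read_state();print(s['tool_pos'],s['time'],s['force'])
d=s['tool_pos']-O;print('y',d@F[:,1],'h',d[0]*.5505+d[1]*.8349,'vtip',d[2]-.019)
E
```

```text
[0.57747941 0.1396661  0.10359485] 14.7333 [2.53381424 2.41174682 5.57316223]
y 0.10510029817969266 h -0.002501767542482561 vtip 0.026594852859568304
```

View pics/w17.png

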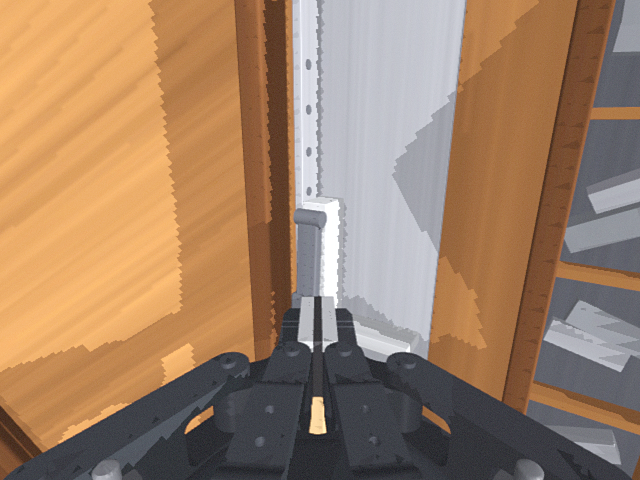

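Request:
carry_out(targets=[[[-0.5,-1,-1,0],[-0.5,-1,-2,0],[-0.5,-1,-3,0]]])

```text
time: 14.98
tool_pos: [0.578, 0.1398, 0.1016]
ee_rot: [0.9, 2.999, 0.023]
force: [3.8, 6.3, 8.5]
opening: 0.003
```

Request:
carry_out(targets=[[[0,0,-1,0],[0,0,-2,0],[0,0,-2,0]]])

```text
time: 15.23
tool_pos: [0.5783, 0.1401, 0.1008]
ee_rot: [0.9, 2.998, 0.024]
force: [-0.8, 1.5, 10.6]
opening: -0.001
```

```bash
python3 - <<'E'
from h import *
s=bot.read_state();print(s['tool_pos'],s['time'],s['force'])
d=s['tool_pos']-O;print('y',d@F[:,1],'h',d[0]*.5505+d[1]*.8349,'vtip',d[2]-.019)
E
```

```text
[0.5782834  0.14006373 0.10076691] 15.2333 [-0.80357335  1.54155634 10.57442153]
y 0.10464797830109429 h -0.0017271868999541654 vtip 0.023766909586122983
```

Request:
carry_out(targets=[[[0,0,-1,0],[0,0,-2,0],[0,0,-3,0],[0,0,-3,0]]])

```text
time: 15.57
tool_pos: [0.5785, 0.1402, 0.1002]
ee_rot: [0.899, 2.998, 0.024]
force: [-6.1, -0.7, 20.2]
opening: 0.003
```

Request:
carry_out(targets=[[[0,0,5,0],[0,0,20,0],[0,0,50,0],[0,0,80,0],[70,-46,110,0],[70,-46,110,0],[70,-46,110,0],[70,-46,110,0]]])

```text
time: 16.23
tool_pos: [0.6494, 0.0923, 0.2099]
ee_rot: [0.903, 2.998, 0.023]
force: [0.1, 0.5, -0.7]
opening: 0.001
```

```bash
python3 - <<'E'
from h import *
s=bot.read_state();print(s['tool_pos'],s['time'],s['force'])
c=cam('wrist','w18.png');im=c['img'].copy()
u=proj(c,O+F@np.array([.02,.08,.01]))[0].astype(int);print(u)
E
```

```text
[0.64942856 0.09228729 0.20990036] 16.2333 [ 0.13013469  0.51586858 -0.6840429 ]
[333 151]
```

View pics/w18.png

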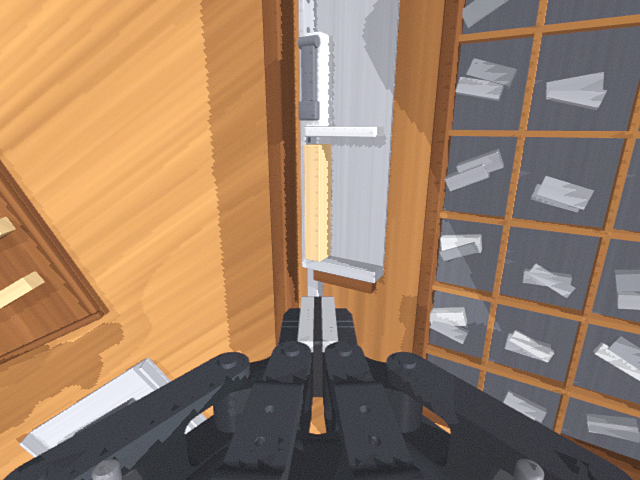

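```bash
python3 - <<'E'
from h import *
c=load('wrist');im=c['img'].copy()
x0,y0,x1,y1,k=270,10,410,300,2
big=cv2.resize(im[y0:y1,x0:x1],None,fx=k,fy=k,interpolation=cv2.INTER_CUBIC);pl=big.copy()
def pt(x,y,z,col):
    u=proj(c,O+F@np.array([x,y,z]))[0];cv2.circle(big,(int((u[0]-x0)*k),int((u[1]-y0)*k)),2,col,-1)
for y in (0,.042,.084):
    for x,z in ((0,.017),(.013,.017),(.013,0)): pt(x,y,z,(0,0,255) if z else (255,0,0))
pt(.052,.084,.017,(0,0,255));pt(.007,.094,.023,(0,255,0));pt(.007,.14,.023,(0,255,0))
cv2.imwrite('pics/w18c.png',np.hstack([pl,big]))
E
```

```text
(no output)
```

View pics/w18c.png

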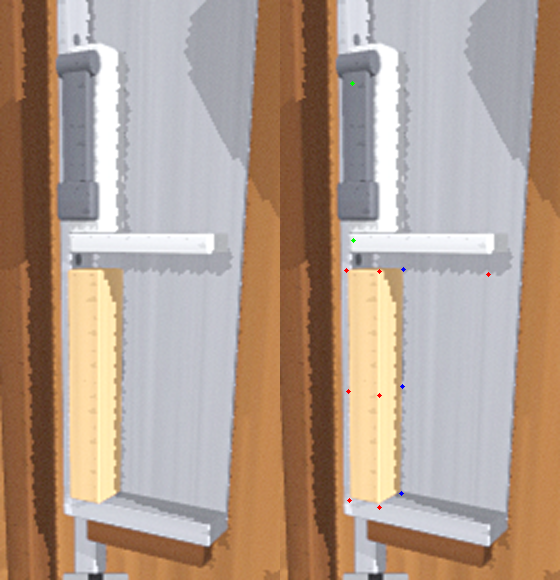

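```bash
python3 - <<'E'
from h import *
c=load('wrist')
# tongue head-side top edge row ~ crop y 253/2 ->; uphill end crop x 212
k=2
for q in [(140,252),(205,252),(95,185),(80,60)]:
    print(q,onF(c,(270+q[0]/k,10+q[1]/k),.017 if q[1]>200 else .023))
s=bot.read_state();tp=s['tool_pos']
h=np.array([.5505,.8349]);y=np.array([-.8349,.5505])
t=O[:2]+.020*h+.113*y;print((t-tp[:2])*1e3,(0.092-tp[2])*1e3)
E
```

```text
(140, 252) [0.02824599 0.09049439 0.017     ]
(205, 252) [0.05063952 0.09076921 0.017     ]
(95, 185) [0.015051  0.1106997 0.023    ]
(80, 60) [0.00982213 0.14626404 0.023     ]
[-64.44767142  69.4649926 ] -116.55105098293359
```

Request:
carry_out(targets=[[[-63,71,0,0],[-63,71,0,0],[-63,71,0,0],[-63,71,-40,0],[-63,71,-75,0],[-63,71,-95,0],[-63,71,-105,0],[-63,71,-112,0],[-63,71,-116,0],[-63,71,-116,0]]])

```text
time: 17.12
tool_pos: [0.5838, 0.1646, 0.0928]
ee_rot: [0.903, 3.003, 0.021]
force: [0.7, 0.5, -0.0]
opening: 0.001
```

```bash
cat >> h.py <<'E'
def st():
    s=bot.read_state();d=s['tool_pos']-O;hh=np.array([.5505,.8349,0]);f=s['force']
    print('t',round(s['time'],2),'tcp',s['tool_pos'].round(4),'y %.1f h %.1f vtip %.1f'%(d@F[:,1]*1e3,d@hh*1e3,(d[2]-.019)*1e3),'F y %.1f h %.1f v %.1f'%(f@F[:,1],f@hh,f[2]),'rot',s['ee_rot'].round(3))
E
python3 - <<'E'
from h import *
st();c=cam('wrist','w19.png')
E
```

```text
t 17.12 tcp [0.5838 0.1646 0.0928] y 113.5 h 21.8 vtip 15.8 F y -0.3 h 0.8 v -0.0 rot [0.903 3.003 0.021]
```

View pics/w19.png

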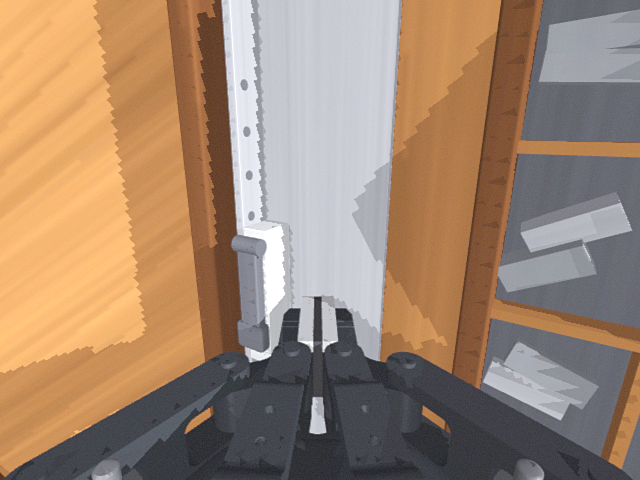

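Request:
carry_out(targets=[[[-2,-3,0,0],[-3,-5,0,0],[-4,-6,0,0],[-4,-6,0,0]]])

```text
time: 17.5
tool_pos: [0.5811, 0.1583, 0.0941]
ee_rot: [0.903, 2.999, 0.023]
force: [0.1, -0.8, -0.1]
opening: -0.002
```

Request:
carry_out(targets=[[[-1,-1.5,0,0],[-1,-1.5,0,0]]])

```text
time: 17.67
tool_pos: [0.5802, 0.1565, 0.0943]
ee_rot: [0.903, 2.999, 0.023]
force: [0.0, 0.4, 0.0]
opening: 0.002
```

Request:
carry_out(targets=[[[-1,-1.5,0,0],[-1,-1.5,0,0]]])

```text
time: 17.83
tool_pos: [0.5792, 0.1548, 0.0944]
ee_rot: [0.903, 2.998, 0.023]
force: [0.5, -0.1, 0.2]
opening: -0.006
```

```bash
python3 - <<'E'
from h import *
st()
E
```

```text
t 17.83 tcp [0.5792 0.1548 0.0944] y 112.0 h 11.1 vtip 17.4 F y -0.5 h 0.2 v 0.2 rot [0.903 2.998 0.023]
```

Request:
carry_out(targets=[[[-0.5,-1,-2,0],[-1,-1.5,-2.5,0],[-1,-1.5,-2.5,0]]])

```text
time: 18.08
tool_pos: [0.5796, 0.1544, 0.0934]
ee_rot: [0.902, 2.996, 0.028]
force: [-0.0, 4.2, 4.7]
opening: 0.003
```

Request:
carry_out(targets=[[[-1,-1.5,0,0],[-1,-1.5,0,0]]])

```text
time: 18.25
tool_pos: [0.5792, 0.1539, 0.0941]
ee_rot: [0.902, 2.994, 0.032]
force: [0.4, 4.7, 2.8]
opening: -0.002
```

Request:
carry_out(targets=[[[-1,-1.5,0,0],[-1,-1.5,0,0]]])

```text
time: 18.42
tool_pos: [0.5789, 0.1536, 0.0948]
ee_rot: [0.901, 2.993, 0.036]
force: [1.8, 5.7, 2.5]
opening: 0.0
```

```bash
python3 - <<'E'
from h import *
st()
E
```

```text
t 18.42 tcp [0.5789 0.1536 0.0948] y 111.6 h 9.9 vtip 17.8 F y 1.6 h 5.8 v 2.5 rot [0.901 2.993 0.036]
```

Request:
carry_out(targets=[[[-1.2,-1.8,2,0],[-2.2,-3.4,5,0],[-3.4,-5,8,0],[-3.4,-5,8,0]]])

```text
time: 18.75
tool_pos: [0.5758, 0.1491, 0.1033]
ee_rot: [0.901, 2.992, 0.038]
force: [0.6, 4.8, 2.3]
opening: -0.0
```

```bash
python3 - <<'E'
from h import *
st();c=cam('wrist','w20.png')
E
```

```text
t 18.75 tcp [0.5758 0.1491 0.1033] y 111.8 h 4.5 vtip 26.3 F y 2.1 h 4.4 v 2.3 rot [0.901 2.992 0.038]
```

View pics/w20.png

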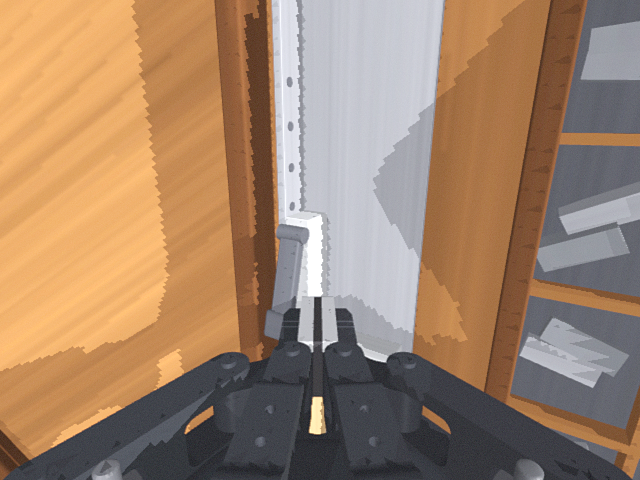

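Request:
carry_out(targets=[[[-1.8,-2,3.5,0],[-3.7,-3.8,7,0],[-5.8,-5.5,10.5,0],[-8,-7,14,0],[-10,-8.3,17,0],[-10,-8.3,17,0]]])

```text
time: 19.3
tool_pos: [0.5658, 0.1408, 0.1207]
ee_rot: [0.901, 2.992, 0.039]
force: [0.8, 2.9, 0.8]
opening: 0.002
```

```bash
python3 - <<'E'
from h import *
st();c=cam('wrist','w21.png')
E
```

```text
t 19.3 tcp [0.5658 0.1408 0.1207] y 115.5 h -8.0 vtip 43.7 F y 1.0 h 2.9 v 0.8 rot [0.901 2.992 0.039]
```

View pics/w21.png

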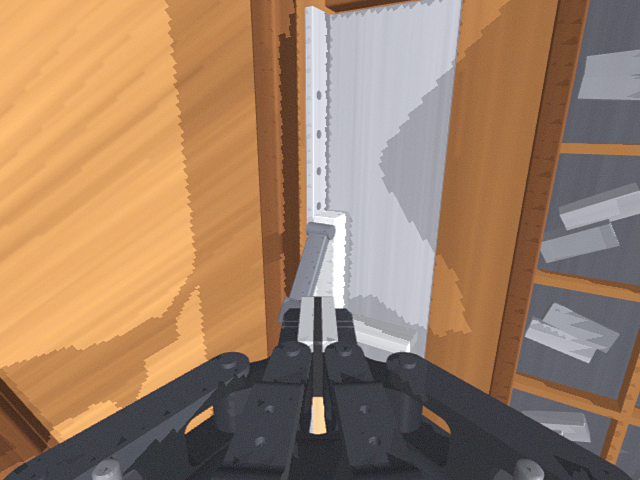

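Request:
carry_out(targets=[[[-2.5,-1.5,3.5,0],[-5.5,-2.5,7,0],[-9,-3.5,11,0],[-11,-5,14,0],[-11,-5,14,0]]])

```text
time: 19.77
tool_pos: [0.5545, 0.1352, 0.135]
ee_rot: [0.902, 2.992, 0.038]
force: [-0.6, 0.5, 1.0]
opening: -0.007
```

Request:
carry_out(targets=[[[5,8,0,0],[10,16,30,0],[10,16,60,0],[80,-25,90,0],[80,-25,90,0],[80,-25,90,0],[80,-25,90,0]]])

```text
time: 20.35
tool_pos: [0.6369, 0.1092, 0.2259]
ee_rot: [0.904, 2.988, 0.039]
force: [0.5, 1.0, -0.8]
opening: 0.0
```

```bash
python3 - <<'E'
from h import *
st();c=cam('wrist','w22.png')
E
```

```text
t 20.35 tcp [0.6369 0.1092 0.2259] y 38.8 h 4.8 vtip 148.9 F y 0.1 h 1.1 v -0.8 rot [0.904 2.988 0.039]
```

View pics/w22.png

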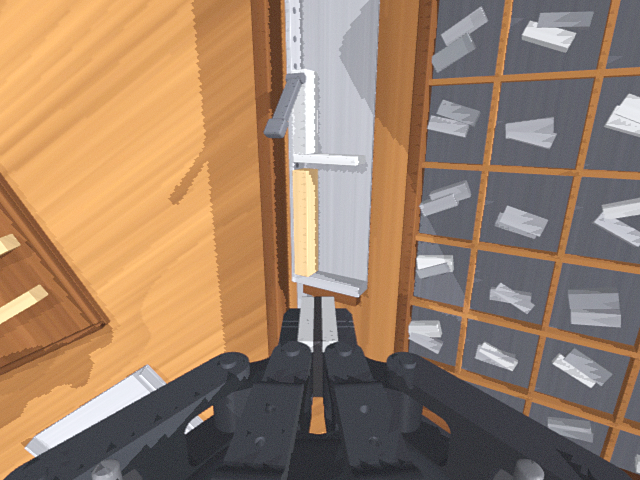

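Request:
carry_out(targets=[[[-49,62,0,0],[-49,62,0,0],[-49,62,-30,0],[-49,62,-60,0],[-49,62,-90,0],[-49,62,-110,0],[-49,62,-118,0],[-49,62,-121,0],[-49,62,-121,0]]])

```text
time: 21.15
tool_pos: [0.5852, 0.1724, 0.1029]
ee_rot: [0.903, 2.993, 0.037]
force: [0.1, 0.0, 0.7]
opening: -0.001
```

```bash
python3 - <<'E'
from h import *
st()
E
```

```text
t 21.15 tcp [0.5852 0.1724 0.1029] y 116.7 h 29.1 vtip 25.9 F y -0.1 h 0.1 v 0.7 rot [0.903 2.993 0.037]
```

Push towards the head: about 13 mm, then in small steps until it stalls.

Request:
carry_out(targets=[[[4,-2.5,1,0],[8,-5,1,0],[11,-7,1,0],[11,-7,1,0]]])

```text
time: 21.48
tool_pos: [0.5978, 0.1652, 0.1055]
ee_rot: [0.904, 2.991, 0.039]
force: [-0.9, -0.4, -0.6]
opening: 0.0
```

Request:
carry_out(targets=[[[0.6,-0.4,0,0],[1.2,-0.8,0,0],[1.2,-0.8,0,0]]])

```text
time: 21.73
tool_pos: [0.5984, 0.1647, 0.1056]
ee_rot: [0.904, 2.992, 0.039]
force: [-4.1, 1.9, 1.9]
opening: 0.001
```

Request:
carry_out(targets=[[[0.6,-0.4,0,0],[1.2,-0.8,0,0],[1.2,-0.8,0,0]]])

```text
time: 21.98
tool_pos: [0.5985, 0.1646, 0.1056]
ee_rot: [0.905, 2.995, 0.039]
force: [-6.4, 3.4, 4.0]
opening: 0.002
```

```bash
python3 - <<'E'
from h import *
st()
E
```

```text
t 21.98 tcp [0.5985 0.1646 0.1056] y 101.3 h 29.9 vtip 28.6 F y 7.2 h -0.7 v 4.0 rot [0.905 2.995 0.039]
```

Request:
carry_out(targets=[[[-3,2,0,0],[-6,4,0,0],[-6,4,25,0],[-6,4,60,0],[-20,-10,60,0],[-33,-31,60,0],[-33,-31,45,0],[-33,-31,40,0],[-33,-31,40,0]]])

```text
time: 22.73
tool_pos: [0.5646, 0.1333, 0.1442]
ee_rot: [0.906, 2.996, 0.038]
force: [-0.5, 0.2, -0.8]
opening: 0.003
```

```bash
python3 - <<'E'
from h import *
st();c=cam('wrist','w23.png');cam('scene')
im=load('scene')['img'];cv2.imwrite('pics/s23.png',cv2.resize(im[160:260,350:430],None,fx=6,fy=6,interpolation=cv2.INTER_CUBIC))
E
```

```text
t 22.73 tcp [0.5646 0.1333 0.1442] y 112.3 h -14.9 vtip 67.2 F y 0.6 h -0.1 v -0.8 rot [0.906 2.996 0.038]
```

View pics/w23.png

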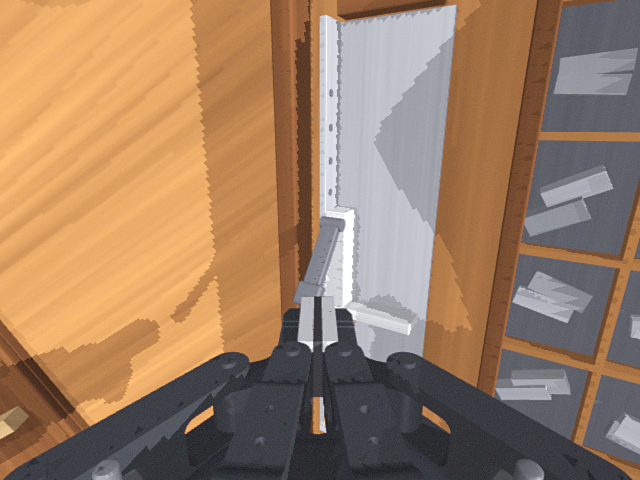

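View pics/s23.png

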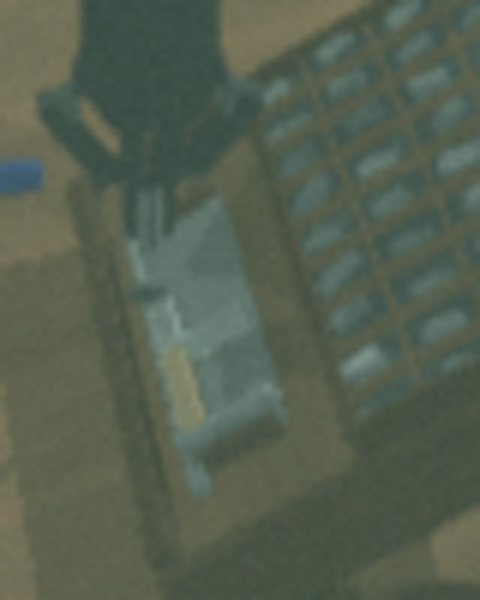

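Request:
carry_out(targets=[[[0,0,-10,0],[2,-0.5,-15,0],[5,0,-20,0],[8,0.5,-25,0],[11,1,-30,0],[13,1.5,-34,0],[15,2,-37,0]]])

```text
time: 23.42
tool_pos: [0.5823, 0.136, 0.109]
ee_rot: [0.904, 2.993, 0.041]
force: [2.7, 1.6, 4.1]
opening: 0.003
```

```bash
python3 - <<'E'
from h import *
st();c=cam('wrist','w24.png')
E
```

```text
t 23.42 tcp [0.5823 0.136  0.109 ] y 99.1 h -2.9 vtip 32.0 F y -1.4 h 2.8 v 4.1 rot [0.904 2.993 0.041]
```

View pics/w24.png

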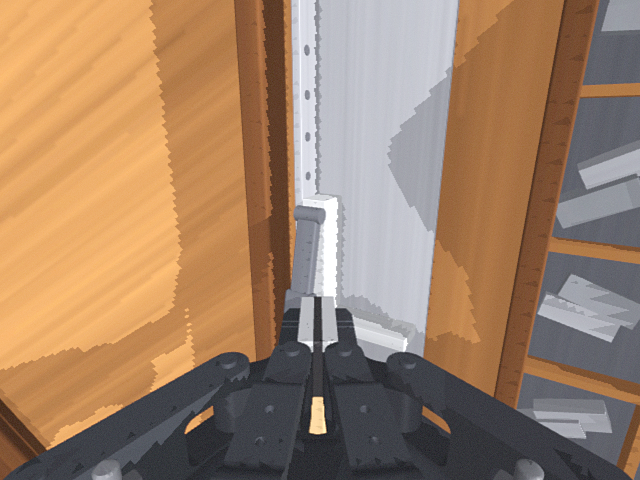

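Request:
carry_out(targets=[[[2,-1.5,-2,0],[3,-2,-4,0],[4,-3,-6,0]]])

```text
time: 23.72
tool_pos: [0.5859, 0.1338, 0.1024]
ee_rot: [0.904, 2.994, 0.043]
force: [0.1, 4.9, 4.1]
opening: 0.005
```

```bash
python3 - <<'E'
from h import *
st();c=cam('wrist','w25.png');im=c['img'];cv2.imwrite('pics/w25c.png',cv2.resize(im[0:400,220:420],None,fx=1.5,fy=1.5))
E
```

```text
t 23.72 tcp [0.5859 0.1338 0.1024] y 94.8 h -2.8 vtip 25.4 F y 2.6 h 4.1 v 4.1 rot [0.904 2.994 0.043]
```

View pics/w25.png

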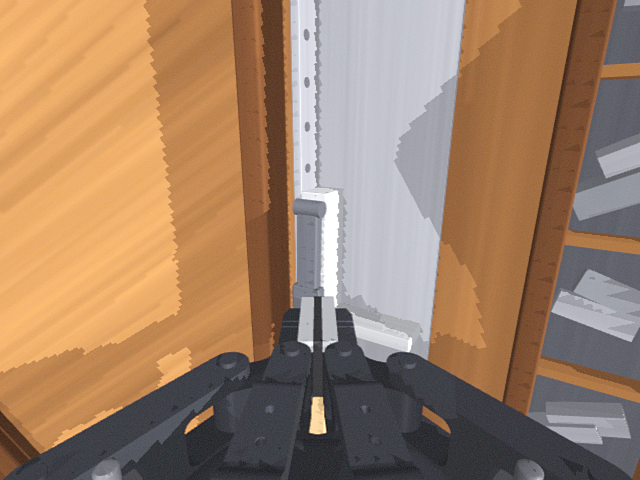

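Request:
carry_out(targets=[[[0,0,-1.5,0],[0,0,-3,0],[0,0,-3,0]]])

```text
time: 24.02
tool_pos: [0.5865, 0.1341, 0.1005]
ee_rot: [0.904, 2.993, 0.044]
force: [-1.8, 3.5, 11.5]
opening: -0.001
```

Request:
carry_out(targets=[[[0,0,-1.5,0],[0,0,-3,0],[0,0,-3,0]]])

```text
time: 24.27
tool_pos: [0.5869, 0.1343, 0.1]
ee_rot: [0.904, 2.992, 0.045]
force: [-6.1, 1.3, 18.8]
opening: 0.001
```

```bash
python3 - <<'E'
from h import *
st()
E
```

```text
t 24.27 tcp [0.5869 0.1343 0.1   ] y 94.3 h -1.8 vtip 23.0 F y 5.8 h -2.3 v 18.8 rot [0.904 2.992 0.045]
```

Request:
carry_out(targets=[[[0,0,5,0],[0,0,20,0],[0,0,50,0],[0,0,80,0],[70,-46,110,0],[70,-46,110,0],[70,-46,110,0],[70,-46,110,0]]])

```text
time: 24.93
tool_pos: [0.6583, 0.0861, 0.2102]
ee_rot: [0.907, 2.99, 0.044]
force: [-0.7, 0.7, -0.8]
opening: 0.001
```

```bash
python3 - <<'E'
from h import *
st()
c=cam('wrist','w26.png');im=c['img'].copy()
x0,y0,x1,y1,k=270,10,410,300,2
big=cv2.resize(im[y0:y1,x0:x1],None,fx=k,fy=k,interpolation=cv2.INTER_CUBIC);pl=big.copy()
def pt(x,y,z,col):
    u=proj(c,O+F@np.array([x,y,z]))[0];cv2.circle(big,(int((u[0]-x0)*k),int((u[1]-y0)*k)),2,col,-1)
for y in (0,.042,.084):
    for x,z in ((0,.017),(.013,.017),(.013,0)): pt(x,y,z,(0,0,255) if z else (255,0,0))
for t in (0,.1,.2): pt(.007,.14-.046*np.cos(t),.023+.046*np.sin(t),(0,255,0))
cv2.imwrite('pics/w26c.png',np.hstack([pl,big]))
E
cp last_wrist.npz w26.npz
```

```text
t 24.93 tcp [0.6583 0.0861 0.2102] y 8.2 h -2.8 vtip 133.2 F y 0.9 h 0.2 v -0.8 rot [0.907 2.99  0.044]
```

View pics/w26c.png

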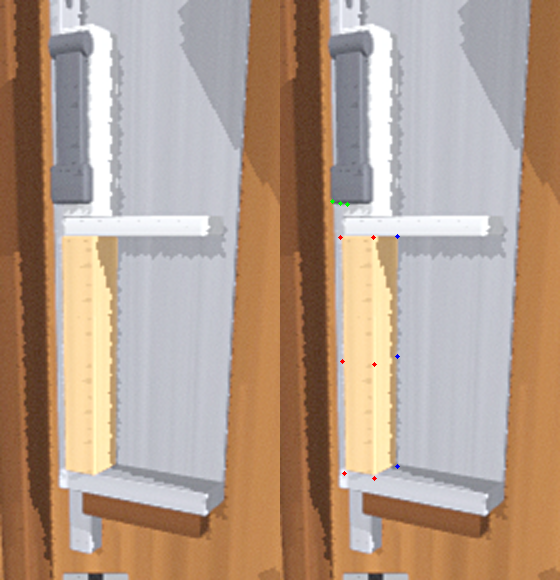

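```bash
python3 - <<'E'
from h import *
im=load('wrist')['img']
a=cv2.resize(im[100:160,285:385],None,fx=5,fy=5,interpolation=cv2.INTER_NEAREST);b=cv2.resize(im[215:275,285:385],None,fx=5,fy=5,interpolation=cv2.INTER_NEAREST)
cv2.imwrite('pics/w26d.png',np.vstack([a,b]))
c=cam('top','t26.png')
E
```

```text
(no output)
```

View pics/w26d.png

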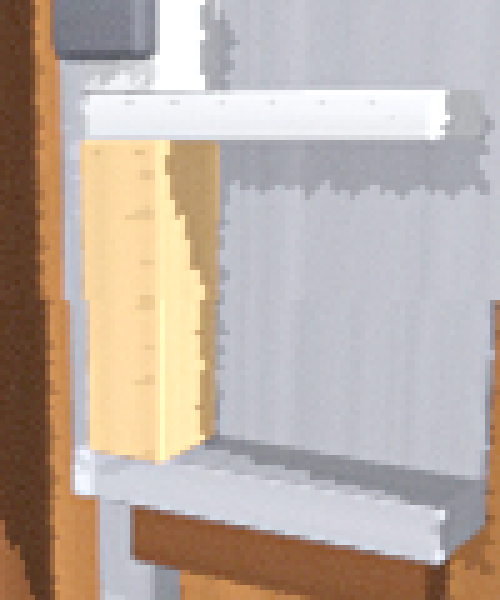

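View pics/t26.png

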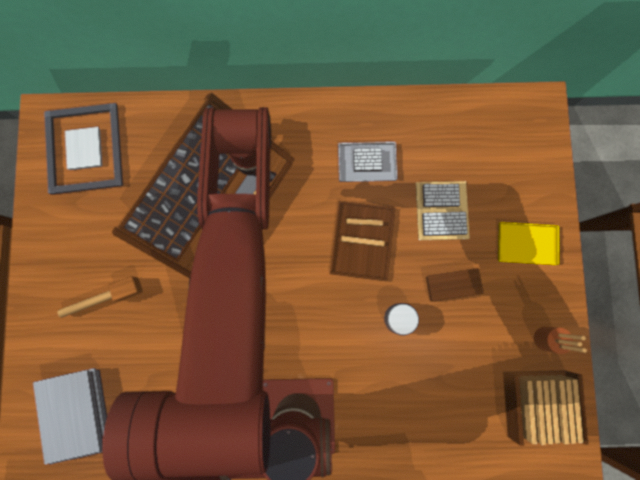

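```bash
python3 - <<'E'
from rig import bot
print(bot.hand_in())
E
```

```text
the job is handed in; nothing more can be done
None
```

The composing stick is set to 84 mm and clamped, and the job was handed in at about 25 s of the 61 s allowed. It took a second try at the clamp.

- **Choice:** the galley page measured about 81–84 mm, so it is the narrow page. I took the short piece, which measured 84 mm in the wrist view.
- **Setting:** I released the piece above the stick, and it settled flat in the corner against the rail. I then pushed the knee up until it stalled at about 7 N.
- **First clamp failed the check:** pressing the lever had dragged the knee back to about 90.5 mm, leaving a gap. I raised the lever again from its uphill side and pushed the knee snug once more. This time I pressed the lever while sliding towards the head. It stopped at the same depth as before, under about 19 N.

**Last checks:**
- The final wrist view showed the piece touching both head and knee, square to the rail, with the lever flat.
- The overhead view showed the other two pieces still in the tray, and the pages and other things where they were. The gripper was clear of everything.
- Two measurements disagreed slightly. The lever stopped about 3–4 mm lower than my fitted stick pose predicted. The piece's top rail-side edge also appeared about 2 mm off that pose, though against the knee's own edge it sits at the rail.
- I did not test the lock by pushing on the knee afterwards.

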